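# Reload the laser marker's gravity feed rail and start the batch

## Robot

A 6-joint arm with a two-finger parallel gripper is mounted at the origin on the work surface. World frame = base frame: x ahead of the robot, y to its left, z up, the work surface at z = 0. Lengths are in mm, angles in rad, forces in N, time in s.
With the tool pointing down it reaches from about 325 to 1000 mm from the base axis. Payload 5.1 kg.
Tool frame: the origin (TCP) lies at the very end of the fingers, on their centre line; the grasp point (between the pads) lies 19 mm behind it; x points along the fingers, z is the direction in which the jaws open and shut, and the axes are right-handed (so a half turn about x gives the same grasp; the last joint's range is limited). The gripper opens to 85 mm and grips with 20 to 120 N. Pads are 22 mm wide; open, the fingers measure 114 mm over their backs; the gripper's body (76 mm by 85 mm) begins 54 mm behind the grasp point. The pads swing forward as they close: fully open they stand 13 mm farther back than shut.
Start: joints at [1.045, 0.124, 1.65, -0, 1.367, -0.083], TCP at [278.524, 587.289, 231.322] pointing down, gripper open.
Joint ranges: [-2.61, 2.61], [-1.02, 2.33], [0.03, 2.71], [-1.35, 4.49], [0.32, 2.68], [-2.91, 2.91]. Speed limits (rad/s): [2.57, 2.57, 3.14, 3.14, 3.14, 3.14].

## Interface

Orientations are given as a unit quaternion [x, y, z, w].
In Python, from station import robot gives the robot as it stands. The module is installed in compiled form; this text tells all that it offers.
- The arm moves only by the tool servo_tool, never from a script. Its argument "moves" is a list of rows, each an object with "delta_rot": the turn, a rotation vector about the tool's x, y, z in units of 6 degrees (1.0 is 6 degrees), a list of three; "xyz": the shift along the tool's x, y, z in units of 25 mm (1.0 is 25 mm), a list of three; "gripper": the finger opening in mm, from 0 to 85.4. A call has 1 to 12 rows; each row shifts and turns the pose as measured when the row begins, along the tool's axes as they then stand; what a row does not reach is not made up. A row lasts 1/12 s, in which the tool goes at most 41.7 mm and 7.16 degrees, less where a joint would pass 70% of its speed; a pose out of reach is approached as far as the arm can. A call is refused whole if a number of a shift passes 1 or a number of a turn 1, either way. A call with a gripper value outside its range is refused whole. The fingers move at their own pace and stop on an object; "force" is the grip in N (left out, the last holds). Time passes only in rows, so rows that do not move let the fingers close. It gives the time, the measured TCP pose, the force and the opening at its end, in the units of the state.
- robot.get_obs(): the state, without advancing time (a new reading comes with each control period).
- robot.snapshot(name): name is "scene" or "top" or "wrist"; returns (picture, depth): 480x640x3 uint8, blue, green, red; 480x640 float32, mm along the optical axis (not along the pixel's ray), 0 where there is no reading.
- robot.get_calibration(name): a dict with "fx", "fy", "cx", "cy" (pixels), "world_to_cam" (4x4, takes a point from world to camera coordinates). Camera axes: x right, y down, z forward; pixel columns grow to the right and rows downward; lengths in mm; the calibration is good to about 2 mm. The wrist camera is an equidistant fisheye: a pixel r from the principal point sees the ray r / f radians off the axis. A picture is of the moment at which its call begins: read the wrist's pose just before it. get_calibration takes no time and is no camera call; for the wrist camera it gives the pose at the moment of the call.
- robot.finish_job(): hands the job in, once; it reports no verdict.
Trained networks look in the newest picture that a camera, given by its name, has taken for a name from the list of things; names that differ only in an ending like _2 or _b are one class to them, and where a whole thing is asked for, a point or a joint stands for the part that bears it (a point fixed in the world has none). Each returns a list of dicts, best first, with "score" (0 to 1); they miss things now and then, are a little off and sometimes report something else, mostly with a low value. They report only what shows in the picture. A call takes as long as a camera call.
- robot.search_frame(label, camera): "centre" ([column, row] in pixels, amid what is visible of it).
- robot.mark_of(label, camera): "centre" ([column, row] in pixels: a listed point, or the origin of a listed thing).
The state is a dict: "t": time; "q": joint angles; "qvel": joint speeds; "joint_torque": joint torques, N m; "tool_pos": TCP position; "orientation": TCP orientation; "contact_force": force on the tool from outside, world axes, zero at the start; "wrist_torque": the same for the moment, N m; "gripper_width": finger opening in mm.
Only numpy, scipy, OpenCV 4.12 (cv2) and the standard library are available. Lean on these libraries where they do the work, as an engineer would, in place of code of your own. Each camera call takes 0.05 s, during which the arm holds its last target. There are 200 camera calls.

## Task

Get the desktop laser marker ready for the next batch: draw the follower weight up out of the sloping feed tube and stand it aside on the desk, then slide every phone stand that lies on the desk into the tube from its upper end, right way up and all the same way round with the low lip leading downhill, so that they sit in a row against the stop. Then put the follower weight back into the tube behind the last stand so that it rests against it, and only then start the marker: press the button on the start box fully down and let it come up again. Leave the tape roll and the wax jar where they are.

Things in the scene. Friction and masses are not known exactly. Their poses are not given: they have to be found in the camera images.
- rail_stop (a point): feed rail, a fixed aluminium tube sloping 22 degrees. This point: centre of the rail floor at the stop gate, low end, 65 mm above the desk. x uphill along the rail, y across, z square to the floor. Tube from x = 0 to 330 mm: inside 50 wide, 37 high; outside 58 wide, 41 high; roof open only in a 24 mm wide slot along the middle. The marker's head, 260 mm tall, begins 95 mm beyond the stop
- rail_mouth (a point): centre of the rail floor at x = 350 mm on the rail; axes as rail_stop. From 330 to 350 mm the side walls (30 high, no roof) flare out as a funnel, from 50 to about 63 mm wide. The rail is slippery: what lies straight on it slides down by itself to the stop or the part before it
- tongue_end (a point): x = 450 mm on the rail; axes as rail_stop. From 350 to 450 mm the rail is a flat loading tongue only 34 mm wide and 5 thick, no walls, so fingers can straddle it; a 30 mm wide post stands under it at about x = 394, down to a base plate 100 mm wide on the desk
- follower_tab (a point): follower weight, 280 g: steel block 45 long (x), 44 wide (y), 30 high mm, same both ways round, with an upright black grip tab 30 long (x), 12 thick (y), reaching from 28 to 88 mm above the underside; in the tube it sticks out of the slot. This point: in the tab, 66 mm above the underside, over the block's centre; z up the tab. Starts in the empty tube at the stop
- stand1_c (a point): oak phone stand, 75 long (x), 44 wide (y) mm, 60 g: a tall part 50 long, 30 high, then a 9 mm groove (8 mm floor), then a low lip 16 long, 18 high at the +x end. This point: centre of the tall part, 15 mm above the underside, 25 mm from the back end, 50 mm from the lip end; x points to the lip, z up. None if absent
- stand2_c (a point): oak phone stand, 75 long (x), 44 wide (y) mm, 60 g: a tall part 50 long, 30 high, then a 9 mm groove (8 mm floor), then a low lip 16 long, 18 high at the +x end. This point: centre of the tall part, 15 mm above the underside, 25 mm from the back end, 50 mm from the lip end; x points to the lip, z up. None if absent
- stand3_c (a point): oak phone stand, 75 long (x), 44 wide (y) mm, 60 g: a tall part 50 long, 30 high, then a 9 mm groove (8 mm floor), then a low lip 16 long, 18 high at the +x end. This point: centre of the tall part, 15 mm above the underside, 25 mm from the back end, 50 mm from the lip end; x points to the lip, z up. None if absent
- stand4_c (a point): oak phone stand, 75 long (x), 44 wide (y) mm, 60 g: a tall part 50 long, 30 high, then a 9 mm groove (8 mm floor), then a low lip 16 long, 18 high at the +x end. This point: centre of the tall part, 15 mm above the underside, 25 mm from the back end, 50 mm from the lip end; x points to the lip, z up. None if absent
- start (a joint): travel of the start button: 0 = up, 0.006 m = fully down; sprung, 5 N to press fully
- start_top (a point): centre of the top face of the start button, a black round button 32 mm across on a low grey box (75 x 90 mm, 45 high) standing on the desk; its top is 63 mm above the desk when up; it is pressed straight down
- tape_roll: roll of packing tape lying flat on the desk, 104 mm across, 46 high; origin at the centre of its underside. To be left alone
- wax_jar: small jar of wood wax, 60 mm across, 60 high; origin at the centre of its underside. To be left alone
- follower: the follower weight again; origin at the centre of the block's underside, axes as follower_tab

How it is judged:
By the outcome, as a careful person would: the job done as asked, in the order asked, and still so for the second after the job is handed in, with the robot touching nothing.
Of stand1, stand2, stand3, stand4 only 2 to 4 are there at a start; the rules pass over those that are not, and their reading is None.
At some moment in a run one of stand1, stand2, stand3, stand4 may be knocked a few centimetres aside while the robot is not near it.
It also fails if it takes over 210 s, if anything falls off the work surface, if the arm or the gripper's body presses on something with over 40 N, if the wrist force passes 120 N, or if a joint passes its speed limit or range.

## Working session

There is one attempt and no reset: what is moved stays moved. The work goes in short steps, Python scripts to look and compute and a tool call to move; the robot and the scene stay as the last step left them, time stands still between calls to the robot, and variables do not carry over. Pictures are saved under pics/ and viewed, about 12 in all and at most 16, crops included, and the job is handed in when it is done.

Besides the shell and the picture viewer there is one more tool, called after "Request:" as a command line: name --argument value ..., lists and objects as JSON in quotes. servo_tool: Moves the arm, as the interface text tells. Its arguments: {"type":"object","properties":{"moves":{"type":"array"},"force":{"type":"number"}},"required":["moves"]}

```bash
mkdir -p pics; cat > h.py <<'E'
from station import robot
import numpy as np, cv2
from scipy.spatial.transform import Rotation as R
def cal(n): 
    c=robot.get_calibration(n); return c,np.array(c["world_to_cam"])
def snap(n,f=None):
    c,T=cal(n); p,d=robot.snapshot(n)
    if f: cv2.imwrite("pics/"+f,p)
    return p,d,c,T
def back(c,T,u,v,z):
    P=np.array([(u-c["cx"])/c["fx"]*z,(v-c["cy"])/c["fy"]*z,z,1.]); return (np.linalg.inv(T)@P)[:3]
def cloud(c,T,d):
    v,u=np.mgrid[0:480,0:640]; P=np.stack([(u-c["cx"])/c["fx"]*d,(v-c["cy"])/c["fy"]*d,d,np.ones_like(d)],-1)
    W=(P@np.linalg.inv(T).T)[...,:3]; W[d<=0]=np.nan; return W
def proj(c,T,p):
    q=T@np.append(p,1); return c["fx"]*q[0]/q[2]+c["cx"],c["fy"]*q[1]/q[2]+c["cy"]
E
cat > a.py <<'E'
from h import *
np.set_printoptions(precision=1,suppress=True)
for n in ("top","scene"):
    p,d,c,T=snap(n,n+"0.png"); W=cloud(c,T,d); print(n,c["fx"],"cam",np.linalg.inv(T)[:3,3])
    for l in ("rail_stop","rail_mouth","tongue_end","follower_tab","stand1_c","start_top","tape_roll","wax_jar"):
        for r in robot.mark_of(l,n)[:5]:
            u,v=r["centre"]; i,j=int(round(v)),int(round(u))
            print(l,round(r["score"],2),np.array([u,v]),W[i,j] if 0<=i<480 and 0<=j<640 else None)
print(robot.get_obs())
E
python3 a.py
```

```text
top 495.3627324294099 cam [ 471.2  -60.5 1271.3]
rail_stop 0.81 [188.2 234.6] [564.5 264.9 100.5]
rail_stop 0.2 [173.1 231. ] [569.1 281.6 162.3]
rail_mouth 0.96 [315.4 223.5] [577.1 -38.9 193.7]
tongue_end 0.88 [358.4 221.3] [ 578.1 -130.2  234.4]
follower_tab 0.65 [172.  230.4] [571.5 284.4 160.6]
stand1_c 0.49 [455.  224.2] [ 588.  -387.6   29. ]
start_top 0.53 [190.5 302.1] [404.5 268.7  66. ]
start_top 0.3 [454.8 225.4] [ 585.4 -387.3   30.1]
tape_roll 0.76 [268.9 295. ] [417.7  79.8  44.2]
wax_jar 0.8 [369.2 185.6] [ 682.2 -170.6   61.3]
scene 613.475883991373 cam [1261.8  281.2 1023.6]
rail_stop 0.75 [483.1 341.4] [602.4 284.5 109.5]
rail_mouth 0.76 [322.3 236.5] [576.5 -42.9 196.1]
tongue_end 0.62 [278.2 208. ] [ 583.5 -129.   236. ]
follower_tab 0.56 [491.1 321.5] [578.2 286.  137.1]
stand1_c 0.7 [242.3 217.8] [ 468.9 -294.4   28.1]
stand1_c 0.25 [479.9 340.5] [603.9 279.2 111.1]
start_top 0.47 [492.6 277.2] [414.6 260.6  65.1]
tape_roll 0.81 [404.5 267.5] [563.1 114.4 175. ]
wax_jar 0.61 [238.2 317.2] [ 710.1 -157.1   37.7]
{'t': 0.9, 'q': array([ 1. ,  0.1,  1.7, -0. ,  1.4, -0.1]), 'qvel': array([-0., -0., -0., -0.,  0.,  0.]), 'joint_torque': array([  0. , -42.4, -36.6,   0. ,   0. ,   0. ]), 'tool_pos': array([278.6, 587.3, 231.4]), 'orientation': array([-0.4,  0.6,  0.4,  0.6]), 'contact_force': array([-0.4,  0.3,  0.1]), 'wrist_torque': array([-0.,  0.,  0.]), 'gripper_width': 86.0504038451871}
```

View pics/top0.png

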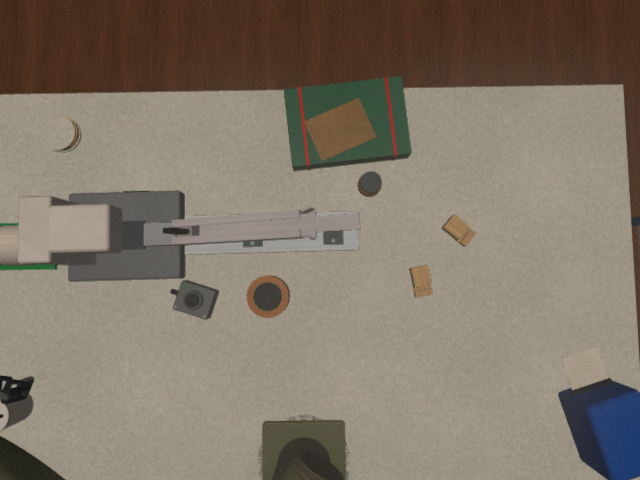

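View pics/scene0.png

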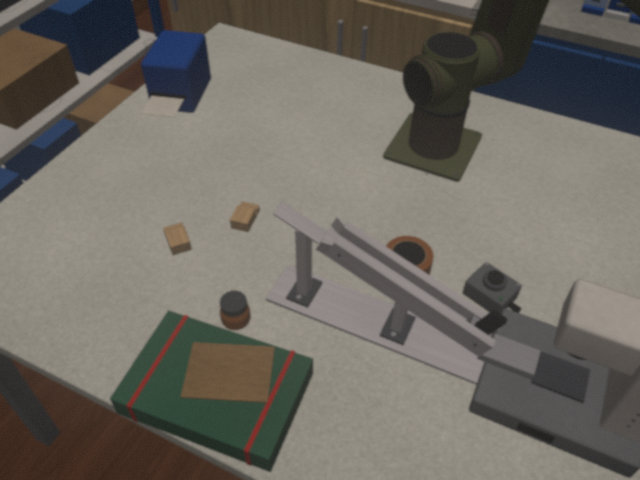

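The top view shows two stands, at about (459,230) and (422,281), with their grooves towards the lower right and the bottom. The rail runs from (188,235) to (358,221), and the start box is at (193,300). The tape roll is at (268,296) and the jar at (370,184). The scene view agrees and shows no further stands. Next I'll measure these accurately.

```bash
cat > meas.py <<'E'
from h import *
np.set_printoptions(precision=2,suppress=True)
def stands(p,d,c,T,lo=22,hi=40,xr=(330,900),yr=(-800,-220)):
    W=cloud(c,T,d); out=[]
    Z=W[...,2]; roi=(W[...,0]>xr[0])&(W[...,0]<xr[1])&(W[...,1]>yr[0])&(W[...,1]<yr[1])
    m=((Z>6)&(Z<hi)&roi).astype(np.uint8)
    n,lab,st,ce=cv2.connectedComponentsWithStats(m)
    for k in range(1,n):
        if not 100<st[k,4]<1500: continue
        a=W[lab==k]; t=a[a[:,2]>lo]
        if len(t)<30: continue
        ra=cv2.minAreaRect(a[:,:2].astype(np.float32)); rt=cv2.minAreaRect(t[:,:2].astype(np.float32))
        out.append((k,st[k,4],np.array(ce[k]),"all",ra,"tall",rt,t[:,2].mean()))
    return out
E
cat > b.py <<'E'
from meas import *
p,d,c,T=snap("top")
for s in stands(p,d,c,T): print(s)
W=cloud(c,T,d)
# rail tongue
X,Y,Z=W[...,0],W[...,1],W[...,2]
for y0 in range(-140,260,10):
    m=(abs(Y-y0)<5)&(X>500)&(X<660)&(Z>80)&(Z<280)
    if m.sum()>5:
        x=X[m]; print(y0,m.sum(),"x",x.min(),x.max(),"mid",(x.min()+x.max())/2,"z",np.percentile(Z[m],[5,50,95]))
m=(abs(Z-63)<6)&(abs(X-405)<60)&(abs(Y-265)<60); print("button",W[m].mean(0),m.sum(),np.ptp(W[m],0))
m=(Y>270)&(Y<420)&(X>450)&(X<700)&(Z>200); print("head",np.nanmin(Y[m]),X[m].min(),X[m].max(),Z[m].max())
crop=cv2.resize(p[200:310,395:500],None,fx=5,fy=5,interpolation=cv2.INTER_CUBIC); cv2.imwrite("pics/crop1.png",crop)
print(R.from_quat(robot.get_obs()["orientation"]).as_matrix())
E
python3 b.py
```

```text
(78, np.int32(552), array([458.59, 230.03]), 'all', ((573.2353515625, -400.5473327636719), (75.88933563232422, 46.018123626708984), 49.13231658935547), 'tall', ((574.5670166015625, -399.4509582519531), (72.18716430664062, 45.931800842285156), 49.771080017089844), np.float64(28.65902485471348))
(102, np.int32(535), array([421.27, 280.59]), 'all', ((445.9746398925781, -300.874755859375), (75.21143341064453, 45.053504943847656), 9.594152450561523), 'tall', ((446.72412109375, -300.7226867675781), (73.63135528564453, 44.885276794433594), 9.29593276977539), np.float64(28.678638913870163))
-130 64 x 561.5088850051848 593.2881590273582 mid 577.3985220162715 z [227.46 231.42 234.55]
-120 80 x 561.9290107464218 594.0125581452493 mid 577.9707844458355 z [223.87 227.56 232.16]
-110 79 x 560.9660981689394 594.8652504444178 mid 577.9156743066786 z [218.96 223.15 226.87]
-100 72 x 560.7051419885522 593.7345487722802 mid 577.2198453804162 z [215.15 219.31 222.31]
-90 82 x 561.1364208335672 593.8104270551337 mid 577.4734239443504 z [121.03 215.8  219.85]
-80 95 x 561.4089241850214 594.4489925959059 m
[... 2581 characters left out ...]
 573.1497056613003 z [ 95.45 140.46 145.95]
210 104 x 544.0027943588561 602.3870408883959 mid 573.194917623626 z [ 91.57 135.66 142.72]
220 95 x 543.9313654805177 600.9307275668667 mid 572.4310465236922 z [ 88.76 131.99 137.92]
230 104 x 543.712011715219 601.1503872303335 mid 572.4311994727763 z [ 84.06 127.19 134.55]
240 102 x 543.7184791461226 601.7638392486593 mid 572.741159197391 z [ 81.73 123.55 130.47]
250 125 x 543.5589070304245 600.2913616452973 mid 571.925134337861 z [ 86.   107.04 124.35]
button [408.87 264.18  62.87] 197 [43.72 44.48 11.9 ]
head 382.45580197368986 520.2155079087707 620.2886230892651 264.41814921827074
[[-0.   -0.9   0.43]
 [ 0.    0.43  0.9 ]
 [-1.    0.    0.  ]]
```

View pics/crop1.png

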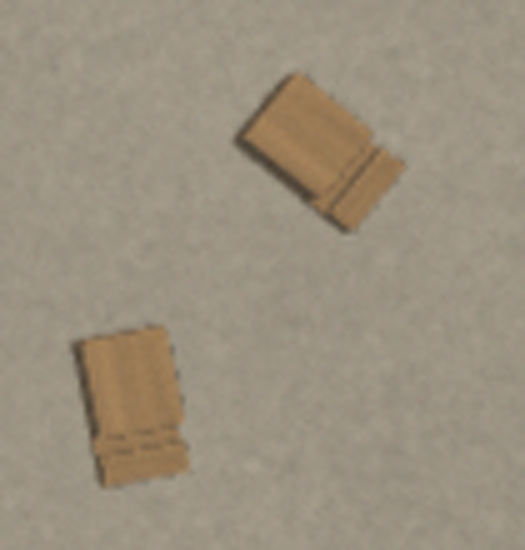

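The measurements agree with the sizes given:
- **Rail:** yaw is about 0.9°, with the stop at y≈282, the mouth at y≈-42 and z 196, and the head from y≈382.
- **Stand A:** lip heading 229°.
- **Stand B:** lip heading 190°.

The follower comes out first.

Request:
servo_tool --moves '[{"delta_rot":[1,0,0],"xyz":[-0.25,0,0],"gripper":60},{"delta_rot":[1,0,0],"xyz":[-0.25,0,0],"gripper":60},{"delta_rot":[1,0,0],"xyz":[-0.25,0,0],"gripper":60},{"delta_rot":[1,0,0],"xyz":[-0.25,0,0],"gripper":60},{"delta_rot":[1,0,0],"xyz":[-0.25,0,0],"gripper":60},{"delta_rot":[1,0,0],"xyz":[-0.25,0,0],"gripper":60},{"delta_rot":[1,0,0],"xyz":[-0.25,0,0],"gripper":60},{"delta_rot":[1,0,0],"xyz":[-0.25,0,0],"gripper":60},{"delta_rot":[1,0,0],"xyz":[-0.25,0,0],"gripper":60},{"delta_rot":[1,0,0],"xyz":[-0.25,0,0],"gripper":60},{"delta_rot":[0.6,0,0],"xyz":[-0.25,0,0],"gripper":60},{"delta_rot":[0,0,0],"xyz":[0,0,0],"gripper":60}]'

```text
t: 1.95
tool_pos: [278.2, 586.8, 302.1]
orientation: [0.013, 0.707, -0.014, 0.707]
contact_force: [0.9, 1.5, 0.4]
gripper_width: 59.7
```

```bash
cat > to.py <<'E'
# usage: to.py x y z phi_deg lean_deg : lean>0 = tool body leans to tool +y side (rail-perpendicular = 22)
import sys
from h import *
np.set_printoptions(precision=2,suppress=True)
x,y,z,phi,lean=map(float,sys.argv[1:6])
o=robot.get_obs(); R0=R.from_quat(o["orientation"])
p=np.deg2rad(phi); b=R.from_matrix(np.array([[0,-np.sin(p),np.cos(p)],[0,np.cos(p),np.sin(p)],[-1,0,0.]]))
Rt=b*R.from_rotvec([0,0,np.deg2rad(lean)])   # about tool z
print("t",o["t"],"pos",o["tool_pos"],"w",o["gripper_width"],"F",o["contact_force"],"q",o["q"])
print("x-axis",R0.as_matrix()[:,0],"z-axis",R0.as_matrix()[:,2],"; target x-axis",Rt.as_matrix()[:,0])
d=np.array([x,y,z])-o["tool_pos"]
print("turn units",np.rad2deg((R0.inv()*Rt).as_rotvec())/6,"shift units now-axes",R0.inv().apply(d)/25,"in target axes",Rt.inv().apply(d)/25)
E
python3 to.py 572 286 300 0.9 0
```

```text
t 1.95 pos [278.23 586.79 302.05] w 59.66640661412977 F [0.89 1.49 0.43] q [ 1.05  0.09  1.57 -0.    1.49  1.08]
x-axis [-0. -0. -1.] z-axis [ 1.   -0.04 -0.  ] ; target x-axis [ 0.  0. -1.]
turn units [-0.52 -0.01  0.02] shift units now-axes [  0.09 -11.57  12.2 ] in target axes [  0.08 -12.21  11.56]
```

Request:
servo_tool --moves '[{"delta_rot":[-0.5,0,0],"xyz":[0,-1,0],"gripper":40},{"delta_rot":[0,0,0],"xyz":[0,-1,0],"gripper":40},{"delta_rot":[0,0,0],"xyz":[0,-1,0],"gripper":40},{"delta_rot":[0,0,0],"xyz":[0,-1,0],"gripper":40},{"delta_rot":[0,0,0],"xyz":[0,-1,0],"gripper":40},{"delta_rot":[0,0,0],"xyz":[0,-1,0],"gripper":40},{"delta_rot":[0,0,0],"xyz":[0,-1,0],"gripper":40},{"delta_rot":[0,0,0],"xyz":[0,-1,0],"gripper":40},{"delta_rot":[0,0,0],"xyz":[0,-1,0],"gripper":40},{"delta_rot":[0,0,0],"xyz":[0,-1,0],"gripper":40},{"delta_rot":[0,0,0],"xyz":[0,-1,0],"gripper":40},{"delta_rot":[0,0,0],"xyz":[0,-1,0],"gripper":40}]'

```text
t: 2.95
tool_pos: [283.4, 277.0, 296.9]
orientation: [-0.019, 0.708, 0.015, 0.706]
contact_force: [0.2, -0.4, 0.1]
gripper_width: 40.4
```

Request:
servo_tool --moves '[{"delta_rot":[0,0,0],"xyz":[0,0,1],"gripper":40},{"delta_rot":[0,0,0],"xyz":[0,0,1],"gripper":40},{"delta_rot":[0,0,0],"xyz":[0,0,1],"gripper":40},{"delta_rot":[0,0,0],"xyz":[0,0,1],"gripper":40},{"delta_rot":[0,0,0],"xyz":[0,0,1],"gripper":40},{"delta_rot":[0,0,0],"xyz":[0,0,1],"gripper":40},{"delta_rot":[0,0,0],"xyz":[0,0,1],"gripper":40},{"delta_rot":[0,0,0],"xyz":[0,0,1],"gripper":40},{"delta_rot":[0,0,0],"xyz":[0,0,1],"gripper":40},{"delta_rot":[0,0,0],"xyz":[0,0,1],"gripper":40},{"delta_rot":[0,0,0],"xyz":[0,0,1],"gripper":40},{"delta_rot":[0,0,0],"xyz":[0,0,0],"gripper":40}]'

```text
t: 3.95
tool_pos: [568.3, 285.4, 293.4]
orientation: [-0.024, 0.707, 0.023, 0.707]
contact_force: [-1.3, -0.3, -0.2]
gripper_width: 39.8
```

```bash
python3 to.py 572 284 118 0.9 0; python3 -c "
from h import *
snap('wrist','w1.png')
print(robot.mark_of('follower_tab','wrist')[:2],robot.get_calibration('wrist'))"
```

```text
t 3.95 pos [568.26 285.39 293.37] w 39.84061662264978 F [-1.29 -0.32 -0.19] q [ 0.38  0.06  1.61 -0.    1.47  0.32]
x-axis [ 0. -0. -1.] z-axis [1.   0.07 0.  ] ; target x-axis [ 0.  0. -1.]
turn units [0.49 0.   0.02] shift units now-axes [ 7.02 -0.05  0.14] in target axes [ 7.01 -0.06  0.15]
[{'centre': [325.0, 211.8], 'score': 0.67}] {'fx': 371.64829954431775, 'fy': 371.64829954431775, 'cx': 318.46428386676456, 'cy': 238.13696081538862, 'world_to_cam': array([[ 9.97786457e-01,  6.64993481e-02,  1.52170870e-04,
        -5.84151297e+02],
       [ 6.27468739e-02, -9.42235530e-01,  3.29021331e-01,
         1.70410491e+02],
       [ 2.20230848e-02, -3.28283480e-01, -9.44322477e-01,
         5.21688666e+02],
       [ 0.00000000e+00,  0.00000000e+00,  0.00000000e+00,
         1.00000000e+00]])}
```

View pics/w1.png

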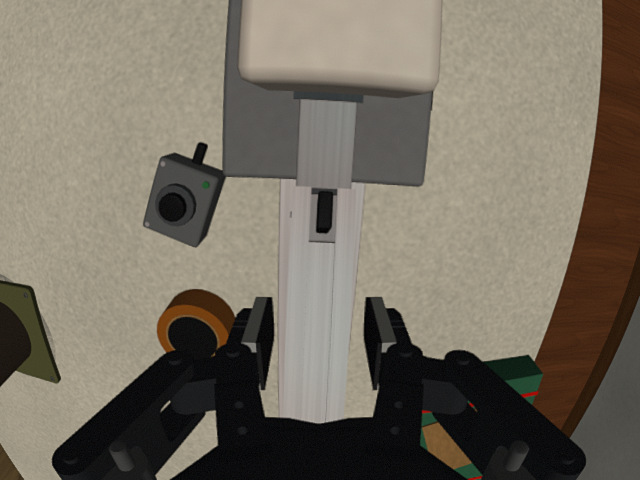

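The wrist view shows the tab at (325,212). That projects to (571.6, 289), against an expected (572, 287). I'll descend with the tool vertical, keeping clear of the head.

Request:
servo_tool --moves '[{"delta_rot":[0.4,0,0],"xyz":[0,0.1,0.14],"gripper":40},{"delta_rot":[0,0,0],"xyz":[1,0,0],"gripper":40},{"delta_rot":[0,0,0],"xyz":[1,0,0],"gripper":40},{"delta_rot":[0,0,0],"xyz":[1,0,0],"gripper":40},{"delta_rot":[0,0,0],"xyz":[1,0,0],"gripper":40},{"delta_rot":[0,0,0],"xyz":[0.8,0,0],"gripper":40},{"delta_rot":[0,0,0],"xyz":[0.7,0,0],"gripper":40},{"delta_rot":[0,0,0],"xyz":[0,0,0],"gripper":40}]'

```text
t: 4.72
tool_pos: [562.1, 290.1, 156.2]
orientation: [-0.012, 0.705, 0.013, 0.709]
contact_force: [-1.2, -0.3, -0.7]
gripper_width: 40.1
```

```bash
python3 to.py 571.8 287 122 0.9 0
```

```text
t 4.7167 pos [562.12 290.1  156.17] w 40.06477309067054 F [-1.19 -0.25 -0.73] q [ 0.39  0.14  1.76 -0.    1.23  0.36]
x-axis [ 0.  0. -1.] z-axis [1.   0.04 0.  ] ; target x-axis [ 0.  0. -1.]
turn units [ 0.19  0.04 -0.01] shift units now-axes [ 1.37 -0.14  0.38] in target axes [ 1.37 -0.13  0.39]
```

Request:
servo_tool --moves '[{"delta_rot":[0.19,0,0],"xyz":[0,-0.14,0.38],"gripper":40},{"delta_rot":[0,0,0],"xyz":[0.4,0,0],"gripper":40},{"delta_rot":[0,0,0],"xyz":[0.4,0,0],"gripper":40},{"delta_rot":[0,0,0],"xyz":[0.35,0,0],"gripper":40},{"delta_rot":[0,0,0],"xyz":[0,0,0],"gripper":40}]'

```text
t: 5.13
tool_pos: [572.9, 287.8, 130.2]
orientation: [-0.004, 0.703, 0.007, 0.711]
contact_force: [-0.3, -0.4, -0.6]
gripper_width: 39.8
```

```bash
python3 to.py 571.8 287 122 0.9 0
```

```text
t 5.1333 pos [572.92 287.83 130.2 ] w 39.78318223306414 F [-0.26 -0.41 -0.65] q [0.38 0.18 1.77 0.   1.19 0.37]
x-axis [ 0.01  0.   -1.  ] z-axis [1.   0.02 0.01] ; target x-axis [ 0.  0. -1.]
turn units [ 0.    0.1  -0.04] shift units now-axes [ 0.33 -0.03 -0.05] in target axes [ 0.33 -0.03 -0.05]
```

Request:
servo_tool --moves '[{"delta_rot":[0,0.1,0],"xyz":[0.33,0,-0.05],"gripper":40},{"delta_rot":[0,0,0],"xyz":[0,0,0],"gripper":0},{"delta_rot":[0,0,0],"xyz":[0,0,0],"gripper":0},{"delta_rot":[0,0,0],"xyz":[0,0,0],"gripper":0},{"delta_rot":[0,0,0],"xyz":[0,0,0],"gripper":0},{"delta_rot":[0,0,0],"xyz":[0,0,0],"gripper":0},{"delta_rot":[0,0,0],"xyz":[0,0,0],"gripper":0},{"delta_rot":[0,0,0],"xyz":[0,0,0],"gripper":0}]' --force 80

```text
t: 5.8
tool_pos: [572.1, 288.0, 121.6]
orientation: [-0.004, 0.707, 0.007, 0.707]
contact_force: [0.6, 0.6, -1.4]
gripper_width: 11.0
```

```bash
python3 to.py 575.2 51.4 218 0.9 0
```

```text
t 5.8 pos [572.14 287.98 121.62] w 11.041585399865895 F [ 0.64  0.6  -1.43] q [0.38 0.19 1.77 0.   1.18 0.36]
x-axis [-0.  0. -1.] z-axis [ 1.    0.02 -0.  ] ; target x-axis [ 0.  0. -1.]
turn units [ 0.   -0.   -0.04] shift units now-axes [-3.9  -9.45 -0.03] in target axes [-3.86 -9.46 -0.03]
```

Request:
servo_tool --moves '[{"delta_rot":[0,0,0],"xyz":[-0.1,0,0],"gripper":0},{"delta_rot":[0,0,0],"xyz":[-0.19,-0.46,0],"gripper":0},{"delta_rot":[0,0,0],"xyz":[-0.19,-0.46,0],"gripper":0},{"delta_rot":[0,0,0],"xyz":[-0.19,-0.46,0],"gripper":0},{"delta_rot":[0,0,0],"xyz":[0,0,0],"gripper":0}]'

```text
t: 6.22
tool_pos: [571.8, 250.0, 138.7]
orientation: [-0.005, 0.708, 0.007, 0.706]
contact_force: [0.7, 0.2, -2.5]
gripper_width: 11.1
```

```bash
cat > rl.py <<'E'
# deviation of TCP from line: start P0 along uphill
import sys
from h import *
np.set_printoptions(precision=2,suppress=True)
P0=np.array([float(a) for a in sys.argv[1:4]])
u=np.array([.0144,-.927,.375]); n=np.array([0,.375,.927]); l=np.cross(n,u)
o=robot.get_obs(); d=o["tool_pos"]-P0; M=R.from_quat(o["orientation"])
print("t",o["t"],o["tool_pos"],"along",d@u,"height",d@n,"x-dev",d[0]-d@u*u[0],"F",o["contact_force"],"T",o["wrist_torque"],"w",o["gripper_width"],"xax",M.as_matrix()[:,0],"zax",M.as_matrix()[:,2])
E
python3 rl.py 572.1 288 121.6
```

```text
t 6.2167 [571.76 249.99 138.67] along 41.62891758376061 height 1.5764718102304143 x-dev -0.937330478076487 F [ 0.72  0.15 -2.46] T [ 0.07 -0.06 -0.01] w 11.114598207262482 xax [-0.  0. -1.] zax [ 1.    0.02 -0.  ]
```

Request:
servo_tool --moves '[{"delta_rot":[0,0,0],"xyz":[-0.19,-0.46,0.03],"gripper":0},{"delta_rot":[0,0,0],"xyz":[-0.19,-0.46,0.03],"gripper":0},{"delta_rot":[0,0,0],"xyz":[-0.19,-0.46,0.02],"gripper":0},{"delta_rot":[0,0,0],"xyz":[-0.19,-0.46,0.01],"gripper":0},{"delta_rot":[0,0,0],"xyz":[-0.19,-0.46,0.01],"gripper":0},{"delta_rot":[0,0,0],"xyz":[-0.19,-0.46,0.01],"gripper":0},{"delta_rot":[0,0,0],"xyz":[0,0,0],"gripper":0}]'

```text
t: 6.8
tool_pos: [576.5, 171.4, 171.3]
orientation: [-0.004, 0.707, 0.006, 0.707]
contact_force: [0.1, 0.8, -1.8]
gripper_width: 11.3
```

```bash
python3 rl.py 572.1 288 121.6
```

```text
t 6.8 [576.53 171.38 171.3 ] along 126.80674323914766 height 2.33749172673185 x-dev 2.6073823316230627 F [ 0.14  0.76 -1.78] T [ 0.09 -0.   -0.01] w 11.266262299251373 xax [-0.  0. -1.] zax [ 1.    0.01 -0.  ]
```

Request:
servo_tool --moves '[{"delta_rot":[0,0,0],"xyz":[-0.19,-0.46,-0.08],"gripper":0},{"delta_rot":[0,0,0],"xyz":[-0.19,-0.46,0],"gripper":0},{"delta_rot":[0,0,0],"xyz":[-0.19,-0.46,0],"gripper":0},{"delta_rot":[0,0,0],"xyz":[-0.19,-0.46,0],"gripper":0},{"delta_rot":[0,0,0],"xyz":[-0.19,-0.46,0],"gripper":0},{"delta_rot":[0,0,0],"xyz":[-0.19,-0.46,0],"gripper":0},{"delta_rot":[0,0,0],"xyz":[0,0,0],"gripper":0}]'

```text
t: 7.38
tool_pos: [575.2, 94.6, 202.7]
orientation: [-0.004, 0.707, 0.006, 0.707]
contact_force: [1.3, 0.2, -2.5]
gripper_width: 10.9
```

```bash
python3 rl.py 572.1 288 121.6
```

```text
t 7.3833 [575.2   94.57 202.74] along 209.78317805053643 height 2.6755603875647322 x-dev 0.07779666765248239 F [ 1.32  0.25 -2.53] T [ 0.02 -0.01 -0.01] w 10.852599041751056 xax [-0.  0. -1.] zax [ 1.    0.01 -0.  ]
```

Request:
servo_tool --moves '[{"delta_rot":[0,0,0],"xyz":[-0.18,-0.46,0.01],"gripper":0},{"delta_rot":[0,0,0],"xyz":[-0.18,-0.46,0.01],"gripper":0},{"delta_rot":[0,0,0],"xyz":[-0.18,-0.46,0.01],"gripper":0},{"delta_rot":[0,0,0],"xyz":[-0.19,-0.46,0.01],"gripper":0},{"delta_rot":[0,0,0],"xyz":[-0.19,-0.46,0.01],"gripper":0},{"delta_rot":[0,0,0],"xyz":[-0.19,-0.46,0.01],"gripper":0},{"delta_rot":[0,0,0],"xyz":[0,0,0],"gripper":0}]'

```text
t: 7.97
tool_pos: [578.0, 17.7, 233.2]
orientation: [-0.004, 0.707, 0.006, 0.707]
contact_force: [0.6, -0.4, -2.2]
gripper_width: 10.9
```

```bash
python3 rl.py 572.1 288 121.6
```

```text
t 7.9667 [577.95  17.71 233.25] along 292.50732405001736 height 2.137733452536374 x-dev 1.6384023474636562 F [ 0.59 -0.38 -2.24] T [0.05 0.03 0.03] w 10.920891121170804 xax [-0.  0. -1.] zax [ 1.    0.01 -0.  ]
```

Request:
servo_tool --moves '[{"delta_rot":[0,0,0],"xyz":[-0.19,-0.46,-0.05],"gripper":0},{"delta_rot":[0,0,0],"xyz":[-0.19,-0.46,0],"gripper":0},{"delta_rot":[0,0,0],"xyz":[-0.19,-0.46,0],"gripper":0},{"delta_rot":[0,0,0],"xyz":[-0.19,-0.46,0],"gripper":0},{"delta_rot":[0,0,0],"xyz":[-0.19,-0.46,0],"gripper":0},{"delta_rot":[0,0,0],"xyz":[-0.19,-0.46,0],"gripper":0},{"delta_rot":[0,0,0],"xyz":[-0.8,0,0],"gripper":0},{"delta_rot":[0,0,0],"xyz":[-0.8,0,0],"gripper":0},{"delta_rot":[0,0,0],"xyz":[-0.8,0,0],"gripper":0}]'

```text
t: 8.72
tool_pos: [574.9, -61.7, 320.3]
orientation: [-0.003, 0.712, 0.006, 0.703]
contact_force: [-0.1, -0.4, -3.5]
gripper_width: 10.8
```

Request:
servo_tool --moves '[{"delta_rot":[0,0,0],"xyz":[0,-0.2,-1],"gripper":0},{"delta_rot":[0,0,0],"xyz":[0,-0.2,-1],"gripper":0},{"delta_rot":[0,0,0],"xyz":[0,-0.2,-1],"gripper":0},{"delta_rot":[0,0,0],"xyz":[0,-0.2,-1],"gripper":0},{"delta_rot":[0,0,0],"xyz":[0,-0.2,-1],"gripper":0},{"delta_rot":[0,0,0],"xyz":[0,-0.2,-1],"gripper":0},{"delta_rot":[0,0,1],"xyz":[0,0,0],"gripper":0},{"delta_rot":[0,0,1],"xyz":[0,0,0],"gripper":0},{"delta_rot":[0,0,1],"xyz":[0,0,0],"gripper":0},{"delta_rot":[0,0,0.4],"xyz":[0,0,0],"gripper":0},{"delta_rot":[0,0,0],"xyz":[0,0,0],"gripper":0}]'

```text
t: 9.63
tool_pos: [420.4, -101.8, 335.1]
orientation: [0.124, 0.693, 0.134, 0.698]
contact_force: [-0.1, -0.3, -3.0]
gripper_width: 11.0
```

```bash
python3 to.py 430 -100 80 0.9 22; python3 -c "
from h import *
snap('wrist','w2.png')"
```

```text
t 9.6333 pos [ 420.41 -101.78  335.06] w 11.01524115067681 F [-0.09 -0.31 -3.04] q [-0.56 -0.34  1.93  0.32  1.74 -0.55]
x-axis [ 0.    0.36 -0.93] z-axis [1.   0.01 0.01] ; target x-axis [-0.01  0.37 -0.93]
turn units [0.02 0.1  0.17] shift units now-axes [ 9.55 -3.6   0.28] in target axes [ 9.48 -3.76  0.38]
```

View pics/w2.png

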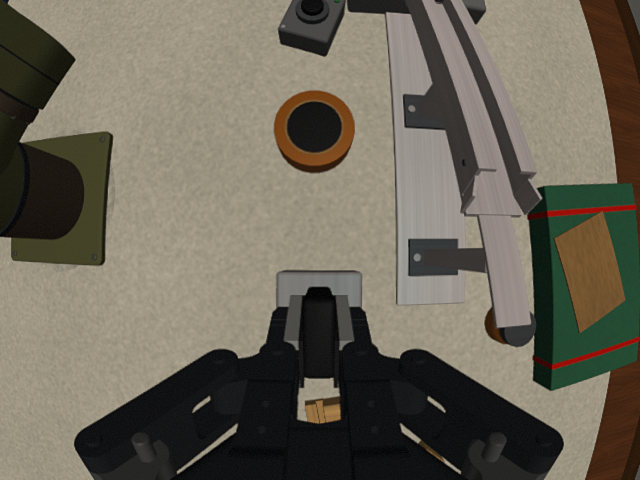

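The follower is held straight. I'll set it down upright at about (430, -100).

Request:
servo_tool --moves '[{"delta_rot":[0,0,0.17],"xyz":[0.8,-0.32,0.03],"gripper":0},{"delta_rot":[0,0,0],"xyz":[0.8,-0.32,0.03],"gripper":0},{"delta_rot":[0,0,0],"xyz":[0.8,-0.32,0.03],"gripper":0},{"delta_rot":[0,0,0],"xyz":[0.8,-0.32,0.03],"gripper":0},{"delta_rot":[0,0,0],"xyz":[0.8,-0.32,0.03],"gripper":0},{"delta_rot":[0,0,0],"xyz":[0.8,-0.32,0.03],"gripper":0},{"delta_rot":[0,0,0],"xyz":[0.8,-0.32,0.03],"gripper":0},{"delta_rot":[0,0,0],"xyz":[0.8,-0.32,0.03],"gripper":0},{"delta_rot":[0,0,0],"xyz":[0.8,-0.32,0.03],"gripper":0},{"delta_rot":[0,0,0],"xyz":[0,0,0],"gripper":0}]'

```text
t: 10.52
tool_pos: [434.5, -105.7, 141.6]
orientation: [0.115, 0.689, 0.136, 0.703]
contact_force: [-1.2, 1.2, -1.9]
gripper_width: 10.9
```

```bash
python3 to.py 430 -100 57 0.9 22
```

```text
t 10.5167 pos [ 434.46 -105.71  141.61] w 10.904832637480547 F [-1.18  1.16 -1.88] q [-0.55 -0.18  2.13  0.32  1.38 -0.67]
x-axis [ 0.02  0.35 -0.94] z-axis [1.   0.03 0.03] ; target x-axis [-0.01  0.37 -0.93]
turn units [0.17 0.19 0.27] shift units now-axes [ 3.25 -0.96 -0.26] in target axes [ 3.22 -1.05 -0.17]
```

Request:
servo_tool --moves '[{"delta_rot":[0.15,0.19,0.25],"xyz":[0.6,-0.19,0],"gripper":0},{"delta_rot":[0,0,0],"xyz":[0.6,-0.2,0],"gripper":0},{"delta_rot":[0,0,0],"xyz":[0.6,-0.2,0],"gripper":0},{"delta_rot":[0,0,0],"xyz":[0.6,-0.2,0],"gripper":0},{"delta_rot":[0,0,0],"xyz":[0,0,0],"gripper":0}]'

```text
t: 10.93
tool_pos: [439.2, -103.1, 83.4]
orientation: [0.122, 0.693, 0.14, 0.696]
contact_force: [-0.7, 0.7, -2.7]
gripper_width: 11.1
```

```bash
python3 to.py 430 -100 57 0.9 22
```

```text
t 10.9333 pos [ 439.16 -103.07   83.37] w 11.097659567778914 F [-0.74  0.68 -2.69] q [-0.54 -0.08  2.15  0.33  1.28 -0.7 ]
x-axis [-0.    0.37 -0.93] z-axis [1.   0.02 0.01] ; target x-axis [-0.01  0.37 -0.93]
turn units [0.11 0.05 0.1 ] shift units now-axes [ 1.03 -0.26 -0.37] in target axes [ 1.03 -0.28 -0.36]
```

Request:
servo_tool --moves '[{"delta_rot":[0,0,0.1],"xyz":[0.4,-0.15,0],"gripper":0},{"delta_rot":[0,0,0],"xyz":[0.3,-0.12,0],"gripper":0},{"delta_rot":[0,0,0],"xyz":[0.15,-0.06,0],"gripper":0},{"delta_rot":[0,0,0],"xyz":[0,0,0],"gripper":0}]'

```text
t: 11.27
tool_pos: [442.8, -104.3, 63.9]
orientation: [0.123, 0.691, 0.144, 0.698]
contact_force: [-0.5, 0.5, -2.6]
gripper_width: 11.0
```

```bash
python3 to.py 430 -100 56 0.9 22
```

```text
t 11.2667 pos [ 442.83 -104.29   63.87] w 10.977968908772645 F [-0.55  0.47 -2.56] q [-0.55 -0.04  2.16  0.34  1.24 -0.73]
x-axis [ 0.    0.37 -0.93] z-axis [1.   0.03 0.02] ; target x-axis [-0.01  0.37 -0.93]
turn units [0.15 0.1  0.04] shift units now-axes [ 0.35  0.06 -0.51] in target axes [ 0.36  0.05 -0.51]
```

Request:
servo_tool --moves '[{"delta_rot":[0,0.1,0],"xyz":[0.15,-0.06,0],"gripper":0},{"delta_rot":[0,0,0],"xyz":[0.1,-0.04,0],"gripper":0},{"delta_rot":[0,0,0],"xyz":[0,0,0],"gripper":0}]'

```text
t: 11.52
tool_pos: [444.0, -105.0, 58.0]
orientation: [0.122, 0.694, 0.144, 0.695]
contact_force: [-0.1, -0.1, -1.9]
gripper_width: 10.9
```

```bash
python3 to.py 430 -100 56 0.9 22
```

```text
t 11.5167 pos [ 443.98 -105.01   58.01] w 10.874406837266143 F [-0.06 -0.14 -1.87] q [-0.54 -0.02  2.15  0.34  1.24 -0.72]
x-axis [-0.    0.37 -0.93] z-axis [1.   0.03 0.01] ; target x-axis [-0.01  0.37 -0.93]
turn units [0.16 0.01 0.05] shift units now-axes [ 0.15  0.17 -0.55] in target axes [ 0.15  0.16 -0.56]
```

Request:
servo_tool --moves '[{"delta_rot":[0,0,0],"xyz":[0.1,-0.04,0],"gripper":0},{"delta_rot":[0,0,0],"xyz":[0,0,0],"gripper":0}]'

```text
t: 11.68
tool_pos: [444.3, -105.2, 55.4]
orientation: [0.122, 0.694, 0.144, 0.695]
contact_force: [0.4, 0.2, -2.5]
gripper_width: 10.9
```

```bash
python3 to.py 430 -100 56 0.9 22
```

```text
t 11.6833 pos [ 444.35 -105.2    55.42] w 10.943631698024166 F [ 0.43  0.22 -2.53] q [-0.54 -0.02  2.15  0.34  1.23 -0.73]
x-axis [-0.    0.37 -0.93] z-axis [1.   0.03 0.01] ; target x-axis [-0.01  0.37 -0.93]
turn units [0.16 0.01 0.06] shift units now-axes [ 0.06  0.22 -0.57] in target axes [ 0.06  0.21 -0.57]
```

Request:
servo_tool --moves '[{"delta_rot":[0,0,0],"xyz":[0.06,-0.025,0],"gripper":0},{"delta_rot":[0,0,0],"xyz":[0,0,0],"gripper":0}]'

```text
t: 11.85
tool_pos: [444.9, -105.5, 54.3]
orientation: [0.121, 0.693, 0.144, 0.695]
contact_force: [-0.7, -0.2, -2.6]
gripper_width: 10.7
```

Request:
servo_tool --moves '[{"delta_rot":[0,0,0],"xyz":[0.06,-0.025,0],"gripper":0},{"delta_rot":[0,0,0],"xyz":[0,0,0],"gripper":0}]'

```text
t: 12.02
tool_pos: [445.5, -105.9, 54.4]
orientation: [0.121, 0.693, 0.144, 0.696]
contact_force: [-0.2, 0.5, -1.8]
gripper_width: 11.4
```

Request:
servo_tool --moves '[{"delta_rot":[0,0,0],"xyz":[0,0,0],"gripper":20},{"delta_rot":[0,0,0],"xyz":[0,0,0],"gripper":35},{"delta_rot":[0,0,0],"xyz":[0,0,0],"gripper":45},{"delta_rot":[0,0,0],"xyz":[0,0,0],"gripper":45},{"delta_rot":[0,0,0],"xyz":[-0.4,0.16,0],"gripper":50},{"delta_rot":[0,0,0],"xyz":[-0.7,0.28,0],"gripper":85},{"delta_rot":[0,0,0],"xyz":[-1,0.4,0],"gripper":85},{"delta_rot":[0,0,0],"xyz":[-1,0.4,0],"gripper":85},{"delta_rot":[0,0,0],"xyz":[-1,0.4,0],"gripper":85},{"delta_rot":[0,0,0],"xyz":[-1,0.4,0],"gripper":85},{"delta_rot":[0,0,0],"xyz":[-1,0.4,0],"gripper":85}]'

```text
t: 12.93
tool_pos: [440.1, -103.1, 222.8]
orientation: [0.125, 0.697, 0.146, 0.691]
contact_force: [0.8, 0.3, -0.5]
gripper_width: 85.1
```

```bash
python3 to.py 458 -299 150 99.6 0; cat > c.py <<'E'
from meas import *
p,d,c,T=snap("top","top2.png")
for s in stands(p,d,c,T): print(s)
W=cloud(c,T,d); m=(W[...,2]>75)&(W[...,2]<100)&(abs(W[...,0]-440)<60)&(abs(W[...,1]+100)<60)
print("tab top",m.sum(),W[m].mean(0) if m.any() else None)
m=(W[...,2]>22)&(W[...,2]<100)&(abs(W[...,0]-440)<60)&(abs(W[...,1]+100)<60)
if m.any(): print("block",cv2.minAreaRect(W[m][:,:2].astype(np.float32)),np.percentile(W[m][:,2],[10,30,50,90]))
E
python3 c.py
```

```text
t 12.9333 pos [ 440.15 -103.09  222.83] w 85.0564694579825 F [ 0.8   0.32 -0.52] q [-0.55 -0.22  2.03  0.32  1.55 -0.62]
x-axis [-0.01  0.38 -0.93] z-axis [ 1.    0.03 -0.  ] ; target x-axis [ 0.  0. -1.]
turn units [-16.09   3.13  -2.75] shift units now-axes [-0.25 -8.37  0.48] in target axes [ 2.91  0.6  -7.85]
(90, np.int32(547), array([458.51, 229.99]), 'all', ((573.271240234375, -400.67236328125), (75.20793151855469, 46.171627044677734), 49.628360748291016), 'tall', ((576.91552734375, -396.5981140136719), (64.21324157714844, 45.891265869140625), 49.55794906616211), np.float64(28.88328404432511))
tab top 64 [ 445.47 -110.85   86.7 ]
block ((445.441650390625, -111.23863983154297), (45.20265579223633, 42.42435836791992), 89.46920013427734) [26.57 28.32 29.94 86.5 ]
```

Request:
servo_tool --moves '[{"delta_rot":[0,0,-1],"xyz":[0,0,0],"gripper":85},{"delta_rot":[0,0,-1],"xyz":[0,0,0],"gripper":85},{"delta_rot":[0,0,-1],"xyz":[0,0,0],"gripper":85},{"delta_rot":[0,0,-0.6],"xyz":[0,0,0],"gripper":85},{"delta_rot":[0,0,0],"xyz":[0,-0.9,0.1],"gripper":85},{"delta_rot":[0,0,0],"xyz":[0,-0.9,0.1],"gripper":85},{"delta_rot":[0,0,0],"xyz":[0,-0.9,0.1],"gripper":85},{"delta_rot":[0,0,0],"xyz":[0,-0.9,0.1],"gripper":85},{"delta_rot":[0,0,0],"xyz":[0,-0.9,0.1],"gripper":85},{"delta_rot":[0,0,0],"xyz":[0,-0.9,0.1],"gripper":85},{"delta_rot":[0,0,0],"xyz":[0,-0.9,0.1],"gripper":85},{"delta_rot":[0,0,0],"xyz":[0,-0.9,0.1],"gripper":85}]'

```text
t: 13.98
tool_pos: [472.5, -286.7, 250.5]
orientation: [-0.021, 0.696, 0.006, 0.718]
contact_force: [0.4, 0.2, -0.1]
gripper_width: 85.0
```

Request:
servo_tool --moves '[{"delta_rot":[-1,0,0],"xyz":[0,0,0],"gripper":85},{"delta_rot":[-1,0,0],"xyz":[0,0,0],"gripper":85},{"delta_rot":[-1,0,0],"xyz":[0,0,0],"gripper":85},{"delta_rot":[-1,0,0],"xyz":[0,0,0],"gripper":85},{"delta_rot":[-1,0,0],"xyz":[0,0,0],"gripper":85},{"delta_rot":[-1,0,0],"xyz":[0,0,0],"gripper":85},{"delta_rot":[-1,0,0],"xyz":[0,0,0],"gripper":85},{"delta_rot":[-1,0,0],"xyz":[0,0,0],"gripper":85},{"delta_rot":[-1,0,0],"xyz":[0,0,0],"gripper":85},{"delta_rot":[-1,0,0],"xyz":[0,0,0],"gripper":85},{"delta_rot":[-1,0,0],"xyz":[0,0,0],"gripper":85},{"delta_rot":[-1,0,0],"xyz":[0,0,0],"gripper":85}]'

```text
t: 14.98
tool_pos: [471.4, -291.0, 257.6]
orientation: [-0.455, 0.548, 0.426, 0.558]
contact_force: [0.1, -1.1, -0.7]
gripper_width: 84.9
```

```bash
python3 to.py 458.3 -298.8 100 99.6 0
```

```text
t 14.9833 pos [ 471.4  -291.02  257.61] w 84.85830896899019 F [ 0.07 -1.12 -0.67] q [-0.65 -0.13  1.86  0.    1.37 -2.  ]
x-axis [ 0.04 -0.02 -1.  ] z-axis [ 0.22  0.97 -0.01] ; target x-axis [ 0.  0. -1.]
turn units [-3.75 -0.21  0.35] shift units now-axes [ 6.29  0.69 -0.33] in target axes [ 6.3   0.57 -0.22]
```

Request:
servo_tool --moves '[{"delta_rot":[-1,-0.2,0.3],"xyz":[0,0,0],"gripper":85},{"delta_rot":[-1,0,0],"xyz":[0,0,0],"gripper":85},{"delta_rot":[-1,0,0],"xyz":[0,0,0],"gripper":85},{"delta_rot":[-0.4,0,0],"xyz":[0,0,0],"gripper":85},{"delta_rot":[0,0,0],"xyz":[0,0.5,-0.2],"gripper":85},{"delta_rot":[0,0,0],"xyz":[1,0,0],"gripper":85},{"delta_rot":[0,0,0],"xyz":[1,0,0],"gripper":85},{"delta_rot":[0,0,0],"xyz":[1,0,0],"gripper":85},{"delta_rot":[0,0,0],"xyz":[1,0,0],"gripper":85},{"delta_rot":[0,0,0],"xyz":[0.5,0,0],"gripper":85},{"delta_rot":[0,0,0],"xyz":[0,0,0],"gripper":85}]'

```text
t: 15.9
tool_pos: [462.2, -298.2, 151.6]
orientation: [0.542, -0.457, -0.531, -0.464]
contact_force: [0.2, -0.1, -0.4]
gripper_width: 85.1
```

```bash
cat >> h.py <<'E'
def wray(c,T,u,v,z):
    dx,dy=u-c["cx"],v-c["cy"]; r=np.hypot(dx,dy); th=r/c["fx"]
    k=np.array([dx/r*np.sin(th),dy/r*np.sin(th),np.cos(th)]); Ti=np.linalg.inv(T); k=Ti[:3,:3]@k; o=Ti[:3,3]
    return o+k*(z-o[2])/k[2]
E
cat > w.py <<'E'
import sys
from h import *
np.set_printoptions(precision=1,suppress=True)
p,d,c,T=snap("wrist",sys.argv[1])
for r in robot.mark_of("stand1_c","wrist")[:4]: print(r["score"],r["centre"],wray(c,T,*r["centre"],float(sys.argv[2])))
E
python3 w.py w3.png 15; python3 to.py 458.3 -298.8 4 99.6 0
```

```text
0.17 [560.3, 260.1] [465.1 -64.4  15. ]
t 16.0 pos [ 463.5  -299.18  154.45] w 85.08205441912605 F [ 0.2  -0.25 -0.51] q [-0.68 -0.04  1.96  0.01  1.21 -2.4 ]
x-axis [ 0.02 -0.   -1.  ] z-axis [-0.15  0.99 -0.01] ; target x-axis [ 0.  0. -1.]
turn units [-0.15 -0.08  0.2 ] shift units now-axes [6.01 0.33 0.09] in target axes [6.02 0.2  0.05]
```

View pics/w3.png

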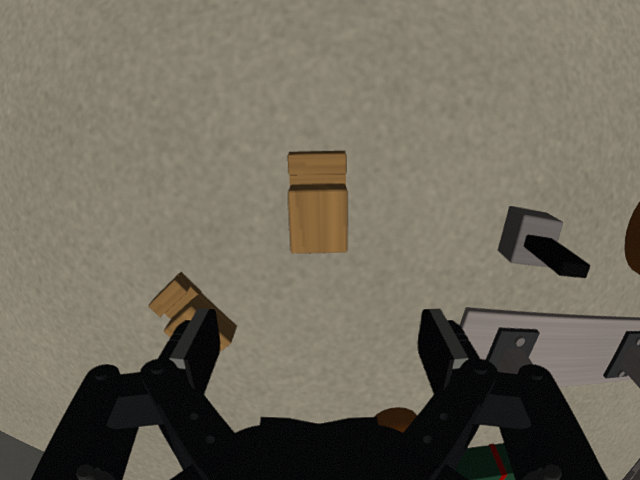

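The view shows B well aligned, with its tall top centred at about (318.5, 219) and the lip on the far (+tool y) side. The detector's hit is the follower, so I'm ignoring it. I'll locate B from the pixel instead.

```bash
python3 -c "
from h import *
c,T=cal('wrist')
for q in ((318.5,219),(290,187),(347,186),(291,252),(347.5,251),(317,151)): print(q,wray(c,T,*q,30).round(1))"
```

```text
(318.5, 219) [ 460.4 -300.3   30. ]
(290, 187) [ 439.2 -324.6   30. ]
(347, 186) [ 432.1 -283.5   30. ]
(291, 252) [ 490.1 -317.3   30. ]
(347.5, 251) [ 482.5 -274.2   30. ]
(317, 151) [ 410.1 -309.    30. ]
```

Request:
servo_tool --moves '[{"delta_rot":[-0.15,-0.08,0.2],"xyz":[0,0.13,0.05],"gripper":85},{"delta_rot":[0,0,0],"xyz":[1,0,0],"gripper":85},{"delta_rot":[0,0,0],"xyz":[1,0,0],"gripper":85},{"delta_rot":[0,0,0],"xyz":[1,0,0],"gripper":85},{"delta_rot":[0,0,0],"xyz":[1,0,0],"gripper":85},{"delta_rot":[0,0,0],"xyz":[0,0,0],"gripper":85}]'

```text
t: 16.5
tool_pos: [468.7, -305.6, 67.6]
orientation: [0.549, -0.456, -0.534, -0.454]
contact_force: [-0.8, 1.0, -1.4]
gripper_width: 85.1
```

```bash
python3 to.py 460 -299.8 4 99.6 0
```

```text
t 16.5 pos [ 468.69 -305.63   67.62] w 85.12310245305194 F [-0.83  0.97 -1.39] q [-0.67  0.07  2.   -0.    1.05 -2.41]
x-axis [ 0.02 -0.02 -1.  ] z-axis [-0.17  0.98 -0.02] ; target x-axis [ 0.  0. -1.]
turn units [ 0.05 -0.17  0.12] shift units now-axes [2.54 0.33 0.34] in target axes [2.54 0.3  0.29]
```

Request:
servo_tool --moves '[{"delta_rot":[0,-0.17,0.12],"xyz":[0.3,0.3,0.3],"gripper":85},{"delta_rot":[0,0,0],"xyz":[0.6,0,0],"gripper":85},{"delta_rot":[0,0,0],"xyz":[0.6,0,0],"gripper":85},{"delta_rot":[0,0,0],"xyz":[0.5,0,0],"gripper":85},{"delta_rot":[0,0,0],"xyz":[0,0,0],"gripper":85}]'

```text
t: 16.92
tool_pos: [464.0, -302.9, 24.2]
orientation: [0.545, -0.455, -0.539, -0.454]
contact_force: [0.2, 0.7, -0.6]
gripper_width: 85.2
```

```bash
python3 to.py 460 -299.8 4 99.6 0
```

```text
t 16.9167 pos [ 464.02 -302.9    24.24] w 85.15333301684684 F [ 0.21  0.68 -0.63] q [-0.67  0.13  2.02 -0.    0.98 -2.42]
x-axis [ 0.01 -0.01 -1.  ] z-axis [-0.17  0.98 -0.01] ; target x-axis [ 0.  0. -1.]
turn units [ 0.07 -0.07  0.05] shift units now-axes [0.81 0.14 0.16] in target axes [0.81 0.14 0.15]
```

Request:
servo_tool --moves '[{"delta_rot":[0,-0.07,0.05],"xyz":[0.4,0.15,0.15],"gripper":85},{"delta_rot":[0,0,0],"xyz":[0.38,0,0],"gripper":85},{"delta_rot":[0,0,0],"xyz":[0,0,0],"gripper":60},{"delta_rot":[0,0,0],"xyz":[0,0,0],"gripper":30},{"delta_rot":[0,0,0],"xyz":[0,0,0],"gripper":30},{"delta_rot":[0,0,0],"xyz":[0,0,0],"gripper":30},{"delta_rot":[0,0,0],"xyz":[0,0,0],"gripper":30},{"delta_rot":[0,0,0],"xyz":[0,0,0],"gripper":30},{"delta_rot":[0,0,0],"xyz":[0,0,0],"gripper":30}]' --force 40

```text
t: 17.67
tool_pos: [461.2, -301.1, 6.1]
orientation: [0.543, -0.454, -0.541, -0.455]
contact_force: [0.0, 0.5, -0.8]
gripper_width: 43.4
```

```bash
python3 to.py 578 -90 300 0.9 0
```

```text
t 17.6667 pos [ 461.21 -301.14    6.09] w 43.414226645743625 F [ 0.02  0.47 -0.82] q [-0.68  0.16  2.03  0.    0.95 -2.42]
x-axis [ 0. -0. -1.] z-axis [-0.17  0.98 -0.  ] ; target x-axis [ 0.  0. -1.]
turn units [16.52  0.    0.03] shift units now-axes [-11.76  -6.1    7.48] in target axes [-11.76   8.37   4.8 ]
```

Request:
servo_tool --moves '[{"delta_rot":[0,0,0],"xyz":[-0.5,0,0],"gripper":30},{"delta_rot":[0,0,0],"xyz":[-1,0,0],"gripper":30},{"delta_rot":[0,0,0],"xyz":[-1,0,0],"gripper":30},{"delta_rot":[0,0,0],"xyz":[-1,0,0],"gripper":30},{"delta_rot":[0,0,0],"xyz":[-1,0,0],"gripper":30},{"delta_rot":[0,0,0],"xyz":[-1,0,0],"gripper":30},{"delta_rot":[0,0,0],"xyz":[-1,0,0],"gripper":30},{"delta_rot":[0,0,0],"xyz":[-1,0,0],"gripper":30},{"delta_rot":[0,0,0],"xyz":[-1,0,0],"gripper":30},{"delta_rot":[0,0,0],"xyz":[-1,0,0],"gripper":30},{"delta_rot":[0,0,0],"xyz":[-1,0,0],"gripper":30},{"delta_rot":[0,0,0],"xyz":[0,0,0],"gripper":30}]'

```text
t: 18.67
tool_pos: [458.0, -298.5, 289.7]
orientation: [0.543, -0.454, -0.541, -0.454]
contact_force: [0.0, 0.1, 1.6]
gripper_width: 42.8
```

Request:
servo_tool --moves '[{"delta_rot":[0.9,0,0],"xyz":[0,0,0],"gripper":30},{"delta_rot":[0.9,0,0],"xyz":[0,0,0],"gripper":30},{"delta_rot":[0.9,0,0],"xyz":[0,0,0],"gripper":30},{"delta_rot":[0.9,0,0],"xyz":[0,0,0],"gripper":30},{"delta_rot":[0.9,0,0],"xyz":[0,0,0],"gripper":30},{"delta_rot":[0.9,0,0],"xyz":[0,0,0],"gripper":30},{"delta_rot":[0.9,0,0],"xyz":[0,0,0],"gripper":30},{"delta_rot":[0.9,0,0],"xyz":[0,0,0],"gripper":30},{"delta_rot":[0.9,0,0],"xyz":[0,0,0],"gripper":30},{"delta_rot":[0.9,0,0],"xyz":[0,0,0],"gripper":30},{"delta_rot":[0.9,0,0],"xyz":[0,0,0],"gripper":30},{"delta_rot":[0.9,0,0],"xyz":[0,0,0],"gripper":30}]'

```text
t: 19.67
tool_pos: [454.7, -295.7, 293.3]
orientation: [-0.198, 0.678, 0.194, 0.681]
contact_force: [0.3, -0.6, 0.2]
gripper_width: 43.1
```

```bash
python3 to.py 578 -90 300 0.9 0
```

```text
t 19.6667 pos [ 454.75 -295.7   293.27] w 43.10649900765624 F [ 0.25 -0.6   0.17] q [-0.68 -0.15  1.82  0.    1.47 -1.24]
x-axis [ 0.01 -0.   -1.  ] z-axis [0.85 0.53 0.  ] ; target x-axis [ 0.  0. -1.]
turn units [5.2  0.04 0.05] shift units now-axes [-0.28  4.35  8.55] in target axes [-0.27  8.15  5.06]
```

Request:
servo_tool --moves '[{"delta_rot":[0.9,0,0],"xyz":[0,0,0],"gripper":30},{"delta_rot":[0.9,0,0],"xyz":[0,0,0],"gripper":30},{"delta_rot":[0.9,0,0],"xyz":[0,0,0],"gripper":30},{"delta_rot":[0.9,0,0],"xyz":[0,0,0],"gripper":30},{"delta_rot":[0.9,0,0],"xyz":[0,0,0],"gripper":30},{"delta_rot":[0.4,0,0],"xyz":[0,0,0],"gripper":30},{"delta_rot":[0,0,0],"xyz":[0,0,0.8],"gripper":30},{"delta_rot":[0,0,0],"xyz":[0,0,0.8],"gripper":30},{"delta_rot":[0,0,0],"xyz":[0,0,0.8],"gripper":30},{"delta_rot":[0,0,0],"xyz":[0,0,0.8],"gripper":30},{"delta_rot":[0,0,0],"xyz":[0,0,0.8],"gripper":30},{"delta_rot":[0,0,0],"xyz":[0,0,0.8],"gripper":30}]'

```text
t: 20.67
tool_pos: [571.4, -290.4, 290.6]
orientation: [-0.005, 0.708, 0.004, 0.707]
contact_force: [0.9, -0.9, 0.2]
gripper_width: 43.3
```

Request:
servo_tool --moves '[{"delta_rot":[0,0,0],"xyz":[0,1,0],"gripper":30},{"delta_rot":[0,0,0],"xyz":[0,1,0],"gripper":30},{"delta_rot":[0,0,0],"xyz":[0,1,0],"gripper":30},{"delta_rot":[0,0,0],"xyz":[0,1,0],"gripper":30},{"delta_rot":[0,0,0],"xyz":[0,1,0],"gripper":30},{"delta_rot":[0,0,0],"xyz":[0,1,0],"gripper":30},{"delta_rot":[0,0,0],"xyz":[0,0.8,0],"gripper":30},{"delta_rot":[0,0,-0.9],"xyz":[0,0,0],"gripper":30},{"delta_rot":[0,0,-0.9],"xyz":[0,0,0],"gripper":30},{"delta_rot":[0,0,-0.9],"xyz":[0,0,0],"gripper":30},{"delta_rot":[0,0,-0.7],"xyz":[0,0,0],"gripper":30},{"delta_rot":[0,0,0],"xyz":[0,0,0],"gripper":30}]'

```text
t: 21.67
tool_pos: [567.1, -111.6, 284.2]
orientation: [-0.134, 0.698, -0.124, 0.693]
contact_force: [-0.5, -0.3, -1.2]
gripper_width: 43.1
```

```bash
python3 to.py 577.2 -86 240 0.9 -22
```

```text
t 21.6667 pos [ 567.13 -111.55  284.17] w 43.09979498749269 F [-0.52 -0.29 -1.17] q [-0.12 -0.08  1.8  -0.37  1.39 -0.07]
x-axis [-0.   -0.36 -0.93] z-axis [ 1.    0.01 -0.01] ; target x-axis [ 0.01 -0.37 -0.93]
turn units [ 0.01 -0.1  -0.16] shift units now-axes [1.28 1.58 0.43] in target axes [1.26 1.6  0.42]
```

Request:
servo_tool --moves '[{"delta_rot":[0,-0.1,-0.16],"xyz":[0.2,0.5,0.41],"gripper":30},{"delta_rot":[0,0,0],"xyz":[0.4,0.6,0],"gripper":30},{"delta_rot":[0,0,0],"xyz":[0.4,0.6,0],"gripper":30},{"delta_rot":[0,0,0],"xyz":[0,0,0],"gripper":30}]'

```text
t: 22.0
tool_pos: [576.5, -79.5, 244.8]
orientation: [-0.139, 0.693, -0.127, 0.696]
contact_force: [0.4, -0.4, -2.2]
gripper_width: 43.3
```

```bash
python3 to.py 577.4 -85.8 221.4 0.9 -22
```

```text
t 22.0 pos [576.49 -79.55 244.79] w 43.295236385973254 F [ 0.44 -0.36 -2.15] q [-0.05 -0.04  1.83 -0.39  1.34  0.02]
x-axis [ 0.01 -0.37 -0.93] z-axis [1.   0.02 0.  ] ; target x-axis [ 0.01 -0.37 -0.93]
turn units [ 0.01  0.01 -0.06] shift units now-axes [0.96 0.11 0.03] in target axes [0.96 0.12 0.03]
```

Request:
servo_tool --moves '[{"delta_rot":[0,0,-0.06],"xyz":[0.4,0.1,0.02],"gripper":30},{"delta_rot":[0,0,0],"xyz":[0.3,0,0],"gripper":30},{"delta_rot":[0,0,0],"xyz":[0.1,0,0],"gripper":30},{"delta_rot":[0,0,0],"xyz":[0,0,0],"gripper":30}]'

```text
t: 22.33
tool_pos: [577.0, -87.5, 224.8]
orientation: [-0.14, 0.693, -0.13, 0.695]
contact_force: [0.1, 0.1, -1.0]
gripper_width: 43.4
```

```bash
python3 to.py 577.4 -85.8 221.4 0.9 -22; python3 -c "
from h import *
p,d,c,T=snap('scene'); cv2.imwrite('pics/s1.png',cv2.resize(p[130:290,200:420],None,fx=3.5,fy=3.5))
snap('wrist','w4.png')"
```

```text
t 22.3333 pos [577.   -87.48 224.85] w 43.37244823159148 F [ 0.15  0.14 -1.04] q [-0.07 -0.02  1.85 -0.4   1.3   0.02]
x-axis [ 0.01 -0.37 -0.93] z-axis [1.   0.01 0.  ] ; target x-axis [ 0.01 -0.37 -0.93]
turn units [-0.01  0.01 -0.01] shift units now-axes [0.1  0.11 0.02] in target axes [0.1  0.11 0.02]
```

View pics/s1.png

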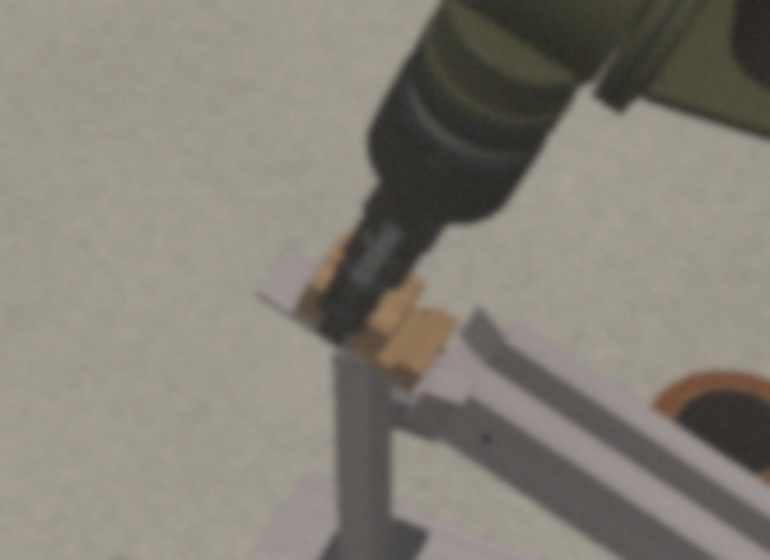

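The stand sits over the tongue with its lip leading downhill, just above the surface. I'll lower it the last 2 to 3 mm and release.

Request:
servo_tool --moves '[{"delta_rot":[0,0,0],"xyz":[0.1,0.08,0.02],"gripper":30},{"delta_rot":[0,0,0],"xyz":[0,0,0],"gripper":30},{"delta_rot":[0,0,0],"xyz":[0,0,0],"gripper":48},{"delta_rot":[0,0,0],"xyz":[0,0,0],"gripper":56},{"delta_rot":[0,0,0],"xyz":[0,0,0],"gripper":65},{"delta_rot":[0,0,0],"xyz":[0,0,0],"gripper":65},{"delta_rot":[0,0,0],"xyz":[0,0,0],"gripper":65},{"delta_rot":[0,0,0],"xyz":[-0.6,0,0],"gripper":65},{"delta_rot":[0,0,0],"xyz":[-0.8,0,0],"gripper":85},{"delta_rot":[0,0,0],"xyz":[-1,0,0],"gripper":85},{"delta_rot":[0,0,0],"xyz":[-1,0,0],"gripper":85},{"delta_rot":[0,0,0],"xyz":[0,0,0],"gripper":85}]'

```text
t: 23.43
tool_pos: [577.2, -54.3, 305.4]
orientation: [-0.139, 0.692, -0.13, 0.696]
contact_force: [0.6, -0.8, 0.9]
gripper_width: 84.6
```

```bash
cat > c2.py <<'E'
from meas import *
import sys
p,d,c,T=snap("top",sys.argv[1])
for s in stands(p,d,c,T): print(s)
p,d,c,T=snap("scene"); cv2.imwrite("pics/s_"+sys.argv[1],cv2.resize(p[130:400,180:560],None,fx=2,fy=2))
E
python3 c2.py top3.png; python3 to.py 581.4 -391.1 150 130 0
```

```text
(72, np.int32(546), array([458.54, 229.99]), 'all', ((573.1845092773438, -400.5624694824219), (75.55034637451172, 45.73938751220703), 49.12204360961914), 'tall', ((574.80712890625, -399.24884033203125), (71.09285736083984, 45.190284729003906), 50.02043533325195), np.float64(28.6769222349681))
t 23.5333 pos [575.68 -55.02 300.81] w 85.28841214426896 F [-0.08 -0.24 -0.84] q [-0.01 -0.06  1.76 -0.39  1.45  0.03]
x-axis [ 0.   -0.37 -0.93] z-axis [ 1.    0.01 -0.  ] ; target x-axis [-0.  0. -1.]
turn units [-21.22  -4.14   1.92] shift units now-axes [ 10.62 -10.21   0.08] in target axes [  6.03   8.47 -10.45]
```

View pics/s_top3.png

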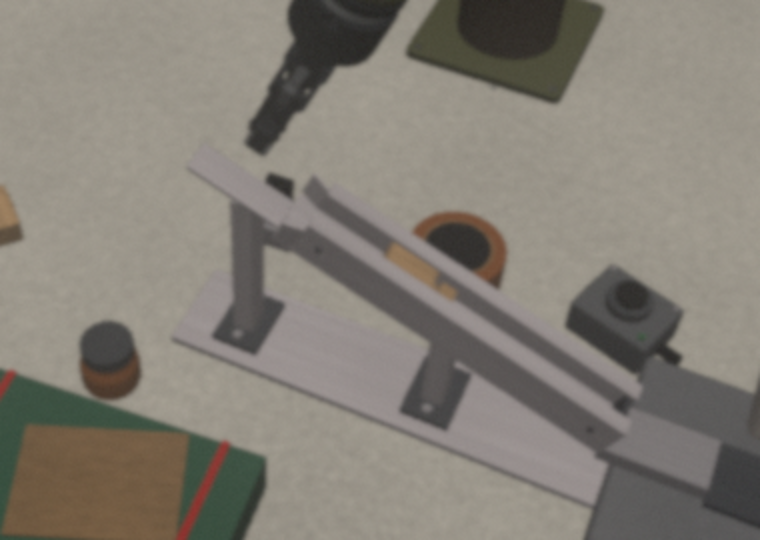

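The stand is in the tube, straight and sliding down. Next is stand A. Its ideal yaw would take q6 just past its limit, so I'll approach about 8° off and let the pads square it up.

Request:
servo_tool --moves '[{"delta_rot":[0,0,0.9],"xyz":[0,0,0],"gripper":85},{"delta_rot":[0,0,0.9],"xyz":[0,0,0],"gripper":85},{"delta_rot":[0,0,0.9],"xyz":[0,0,0],"gripper":85},{"delta_rot":[0,0,0.8],"xyz":[0,0,0],"gripper":85},{"delta_rot":[0,0,0],"xyz":[0,-1,0],"gripper":85},{"delta_rot":[0,0,0],"xyz":[0,-1,0],"gripper":85},{"delta_rot":[0,0,0],"xyz":[0,-1,0],"gripper":85},{"delta_rot":[0,0,0],"xyz":[0,-1,0],"gripper":85},{"delta_rot":[0,0,0],"xyz":[0,-1,0],"gripper":85},{"delta_rot":[0,0,0],"xyz":[0,-1,0],"gripper":85},{"delta_rot":[0,0,0],"xyz":[0,-1,0],"gripper":85},{"delta_rot":[0,0,0],"xyz":[0,-1,0],"gripper":85}]'

```text
t: 24.53
tool_pos: [569.7, -260.6, 274.9]
orientation: [-0.001, 0.719, 0.01, 0.695]
contact_force: [0.4, 0.0, 0.6]
gripper_width: 84.8
```

Request:
servo_tool --moves '[{"delta_rot":[0,0,0],"xyz":[0,-1,0],"gripper":85},{"delta_rot":[0,0,0],"xyz":[0,-1,0],"gripper":85},{"delta_rot":[0,0,0],"xyz":[0,-1,0],"gripper":85},{"delta_rot":[-1,0,0],"xyz":[0,0,0],"gripper":85},{"delta_rot":[-1,0,0],"xyz":[0,0,0],"gripper":85},{"delta_rot":[-1,0,0],"xyz":[0,0,0],"gripper":85},{"delta_rot":[-1,0,0],"xyz":[0,0,0],"gripper":85},{"delta_rot":[-1,0,0],"xyz":[0,0,0],"gripper":85},{"delta_rot":[-1,0,0],"xyz":[0,0,0],"gripper":85},{"delta_rot":[-1,0,0],"xyz":[0,0,0],"gripper":85},{"delta_rot":[-1,0,0],"xyz":[0,0,0],"gripper":85},{"delta_rot":[-1,0,0],"xyz":[0,0,0],"gripper":85}]'

```text
t: 25.53
tool_pos: [556.6, -346.9, 241.9]
orientation: [-0.312, 0.638, 0.356, 0.607]
contact_force: [0.1, -0.5, 0.0]
gripper_width: 84.7
```

```bash
python3 to.py 581.4 -391.1 150 130 0
```

```text
t 25.5333 pos [ 556.58 -346.85  241.88] w 84.71056308729939 F [ 0.14 -0.49  0.05] q [-0.63  0.18  1.58 -0.01  1.47 -1.62]
x-axis [-0.07  0.03 -1.  ] z-axis [ 0.55  0.83 -0.01] ; target x-axis [-0.  0. -1.]
turn units [-12.26   0.39  -0.68] shift units now-axes [ 3.54 -2.08 -0.89] in target axes [ 3.68  0.38 -1.99]
```

Request:
servo_tool --moves '[{"delta_rot":[-1,0.1,-0.2],"xyz":[0,0,0],"gripper":85},{"delta_rot":[-1,0.1,-0.2],"xyz":[0,0,0],"gripper":85},{"delta_rot":[-1,0.1,-0.2],"xyz":[0,0,0],"gripper":85},{"delta_rot":[-1,0.1,0],"xyz":[0,0,0],"gripper":85},{"delta_rot":[-1,0,0],"xyz":[0,0,0],"gripper":85},{"delta_rot":[-1,0,0],"xyz":[0,0,0],"gripper":85},{"delta_rot":[-1,0,0],"xyz":[0,0,0],"gripper":85},{"delta_rot":[-1,0,0],"xyz":[0,0,0],"gripper":85},{"delta_rot":[-1,0,0],"xyz":[0,0,0],"gripper":85},{"delta_rot":[-1,0,0],"xyz":[0,0,0],"gripper":85},{"delta_rot":[-1,0,0],"xyz":[0,0,0],"gripper":85},{"delta_rot":[0,0,0],"xyz":[0,0,0],"gripper":85}]'

```text
t: 26.53
tool_pos: [543.1, -345.3, 211.7]
orientation: [-0.612, 0.336, 0.646, 0.31]
contact_force: [-1.1, 0.4, -0.9]
gripper_width: 85.0
```

```bash
python3 to.py 581.4 -391.1 120 131 0
```

```text
t 26.5333 pos [ 543.09 -345.28  211.7 ] w 85.00852726530482 F [-1.13  0.37 -0.91] q [-0.63  0.15  1.66 -0.04  1.38 -2.81]
x-axis [-0.06 -0.01 -1.  ] z-axis [-0.58  0.81  0.03] ; target x-axis [-0.  0. -1.]
turn units [-0.9   0.27 -0.51] shift units now-axes [ 3.59 -0.38 -2.48] in target axes [ 3.67  0.05 -2.39]
```

Request:
servo_tool --moves '[{"delta_rot":[0,0.27,-0.5],"xyz":[0,0,-0.5],"gripper":85},{"delta_rot":[0,0,0],"xyz":[0,0,-0.8],"gripper":85},{"delta_rot":[0,0,0],"xyz":[0,0,-0.8],"gripper":85},{"delta_rot":[-0.6,0,0],"xyz":[0.8,0,0],"gripper":85},{"delta_rot":[0,0,0],"xyz":[0.8,0,0],"gripper":85},{"delta_rot":[0,0,0],"xyz":[0.8,0,0],"gripper":85},{"delta_rot":[0,0,0],"xyz":[0,0,0],"gripper":85}]'

```text
t: 27.12
tool_pos: [571.1, -387.4, 139.1]
orientation: [-0.631, 0.313, 0.638, 0.311]
contact_force: [-0.9, 0.9, -1.6]
gripper_width: 85.0
```

```bash
python3 to.py 581.4 -391.1 100 131 0;  python3 w.py w5.png 15
```

```text
t 27.1167 pos [ 571.1  -387.36  139.06] w 84.97134610762384 F [-0.9   0.89 -1.58] q [-0.67  0.28  1.63 -0.    1.24 -2.9 ]
x-axis [-0.01  0.   -1.  ] z-axis [-0.61  0.79  0.01] ; target x-axis [-0.  0. -1.]
turn units [-0.56  0.07 -0.06] shift units now-axes [ 1.56 -0.25 -0.38] in target axes [ 1.56 -0.21 -0.38]
```

View pics/w5.png

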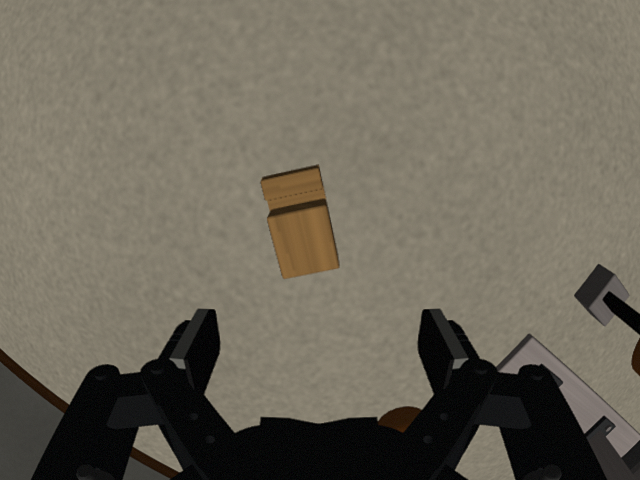

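The view shows A's tall top centred at about (304, 240), with the lip pointing away and about 12 to 14° of yaw between it and the jaws. q6 is already at -2.90, so I'll back off slightly, centre over it and try the squaring grip. If the width shows a jam, I'll turn A and regrasp.

```bash
python3 -c "
from h import *
c,T=cal('wrist')
for q in ((304,240),(268,215),(325,200),(283,278),(339,267),(291,172)): print(q,wray(c,T,*q,30).round(1))"; python3 to.py 581.4 -391.1 60 125 0
```

```text
(304, 240) [ 584.5 -393.1   30. ]
(268, 215) [ 585.2 -425.2   30. ]
(325, 200) [ 551.4 -399.4   30. ]
(283, 278) [ 619.  -387.3   30. ]
(339, 267) [ 585.6 -359.3   30. ]
(291, 172) [ 550.  -430.5   30. ]
t 27.2167 pos [ 572.83 -388.57  143.62] w 85.27349689119023 F [ 0.31 -0.31  0.36] q [-0.67  0.28  1.62 -0.    1.24 -2.9 ]
x-axis [-0. -0. -1.] z-axis [-0.61  0.79  0.  ] ; target x-axis [ 0.  0. -1.]
turn units [ 0.45  0.01 -0.05] shift units now-axes [ 3.34 -0.23 -0.29] in target axes [ 3.34 -0.22 -0.28]
```

Request:
servo_tool --moves '[{"delta_rot":[0.3,0,0],"xyz":[0,-0.25,-0.35],"gripper":85},{"delta_rot":[0,0,0],"xyz":[0.8,0,0],"gripper":85},{"delta_rot":[0,0,0],"xyz":[0.8,0,0],"gripper":85},{"delta_rot":[0,0,0],"xyz":[0.8,0,0],"gripper":85},{"delta_rot":[0,0,0],"xyz":[0.8,0,0],"gripper":85},{"delta_rot":[0,0,0],"xyz":[0,0,0],"gripper":85}]'

```text
t: 27.72
tool_pos: [588.9, -397.0, 74.6]
orientation: [0.634, -0.327, -0.623, -0.322]
contact_force: [-0.5, 0.3, -1.9]
gripper_width: 84.7
```

```bash
python3 to.py 583 -392 5 126 0
```

```text
t 27.7167 pos [ 588.91 -397.02   74.61] w 84.70617907641599 F [-0.48  0.3  -1.88] q [-0.67  0.37  1.63 -0.01  1.12 -2.85]
x-axis [ 0.01 -0.01 -1.  ] z-axis [-0.58  0.82 -0.02] ; target x-axis [ 0.  0. -1.]
turn units [-0.11 -0.17  0.  ] shift units now-axes [2.78 0.08 0.35] in target axes [2.78 0.07 0.3 ]
```

Request:
servo_tool --moves '[{"delta_rot":[0,-0.15,0],"xyz":[0.4,0.07,0.3],"gripper":85},{"delta_rot":[0,0,0],"xyz":[0.6,0,0],"gripper":85},{"delta_rot":[0,0,0],"xyz":[0.6,0,0],"gripper":85},{"delta_rot":[0,0,0],"xyz":[0.4,0,0],"gripper":85},{"delta_rot":[0,0,0],"xyz":[0,0,0],"gripper":85}]'

```text
t: 28.13
tool_pos: [586.0, -394.2, 27.7]
orientation: [0.632, -0.326, -0.624, -0.324]
contact_force: [0.2, 0.4, -0.1]
gripper_width: 84.9
```

```bash
python3 to.py 583 -392 5 126 0
```

```text
t 28.1333 pos [ 586.   -394.21   27.69] w 84.89666118770596 F [ 0.19  0.35 -0.14] q [-0.67  0.42  1.65  0.    1.06 -2.85]
x-axis [ 0.01 -0.01 -1.  ] z-axis [-0.58  0.82 -0.01] ; target x-axis [ 0.  0. -1.]
turn units [-0.12 -0.1   0.03] shift units now-axes [0.91 0.05 0.15] in target axes [0.91 0.05 0.14]
```

Request:
servo_tool --moves '[{"delta_rot":[0,-0.1,0],"xyz":[0.45,0.05,0.14],"gripper":85},{"delta_rot":[0,0,0],"xyz":[0.43,0,0],"gripper":85},{"delta_rot":[0,0,0],"xyz":[0,0,0],"gripper":65},{"delta_rot":[0,0,0],"xyz":[0,0,0],"gripper":55},{"delta_rot":[0,0,0],"xyz":[0,0,0],"gripper":50},{"delta_rot":[0,0,0],"xyz":[0,0,0],"gripper":46},{"delta_rot":[0,0,0],"xyz":[0,0,0],"gripper":30},{"delta_rot":[0,0,0],"xyz":[0,0,0],"gripper":30},{"delta_rot":[0,0,0],"xyz":[0,0,0],"gripper":30},{"delta_rot":[0,0,0],"xyz":[0,0,0],"gripper":30}]' --force 30

```text
t: 28.97
tool_pos: [584.0, -392.8, 4.9]
orientation: [0.629, -0.324, -0.627, -0.326]
contact_force: [-0.6, -0.1, -1.1]
gripper_width: 48.8
```

```bash
python3 to.py 578 -90 300 0.9 0
```

```text
t 28.9667 pos [ 584.02 -392.79    4.91] w 48.789455596049045 F [-0.58 -0.14 -1.05] q [-0.67  0.45  1.66  0.    1.03 -2.86]
x-axis [ 0.  0. -1.] z-axis [-0.58  0.82 -0.  ] ; target x-axis [ 0.  0. -1.]
turn units [20.72  0.03  0.04] shift units now-axes [-11.79  -6.84  10.01] in target axes [-11.8   12.11  -0.05]
```

It jammed at 48.8 mm, so the pads didn't square it. I'll turn it about 30° on the desk, open, turn back about 13° and regrip.

Request:
servo_tool --moves '[{"delta_rot":[0.7,0,0],"xyz":[0,0,0],"gripper":30},{"delta_rot":[0.9,0,0],"xyz":[0,0,0],"gripper":30},{"delta_rot":[0.9,0,0],"xyz":[0,0,0],"gripper":30},{"delta_rot":[0.9,0,0],"xyz":[0,0,0],"gripper":30},{"delta_rot":[0.9,0,0],"xyz":[0,0,0],"gripper":30},{"delta_rot":[0.5,0,0],"xyz":[0,0,0],"gripper":30},{"delta_rot":[0,0,0],"xyz":[0,0,0],"gripper":30},{"delta_rot":[0,0,0],"xyz":[0,0,0],"gripper":55},{"delta_rot":[0,0,0],"xyz":[0,0,0],"gripper":85},{"delta_rot":[0,0,0],"xyz":[-0.5,0,0],"gripper":85},{"delta_rot":[0,0,0],"xyz":[-1,0,0],"gripper":85},{"delta_rot":[0,0,0],"xyz":[-1,0,0],"gripper":85}]'

```text
t: 29.97
tool_pos: [580.1, -390.0, 63.9]
orientation: [-0.519, 0.475, 0.526, 0.477]
contact_force: [0.1, -0.5, -0.6]
gripper_width: 85.2
```

Request:
servo_tool --moves '[{"delta_rot":[0,0,0],"xyz":[-1,0,0],"gripper":85},{"delta_rot":[0,0,0],"xyz":[-1,0,0],"gripper":85},{"delta_rot":[-0.8,0,0],"xyz":[-0.5,0,0],"gripper":85},{"delta_rot":[-0.8,0,0],"xyz":[0,0,0],"gripper":85},{"delta_rot":[-0.5,0,0],"xyz":[0,0,0],"gripper":85},{"delta_rot":[0,0,0],"xyz":[0,0,0],"gripper":85}]'

```text
t: 30.47
tool_pos: [584.6, -393.8, 146.6]
orientation: [0.579, -0.411, -0.571, -0.413]
contact_force: [-0.3, -0.7, 0.5]
gripper_width: 84.8
```

```bash
python3 to.py 583 -392 5 110 0;  python3 w.py w6.png 15
```

```text
t 30.4667 pos [ 584.59 -393.77  146.57] w 84.75103379697332 F [-0.31 -0.73  0.53] q [-0.67  0.3   1.6   0.    1.24 -2.57]
x-axis [ 0.01 -0.   -1.  ] z-axis [-0.32  0.95 -0.01] ; target x-axis [ 0.  0. -1.]
turn units [-0.2  -0.06  0.08] shift units now-axes [5.66 0.08 0.13] in target axes [5.66 0.04 0.09]
```

View pics/w6.png

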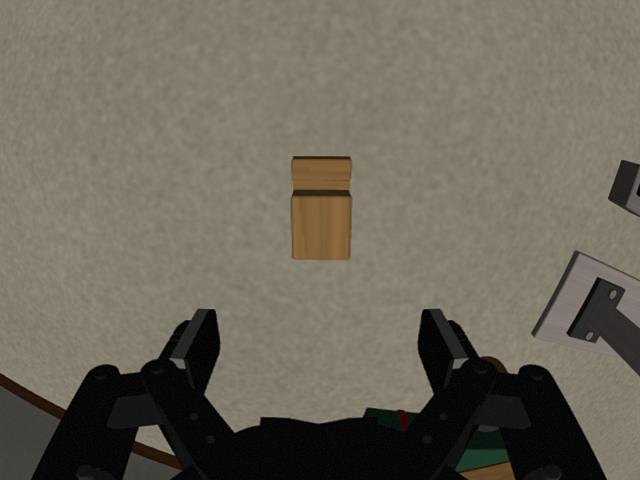

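A is now squarely aligned, with its tall top at (321, 226).

```bash
python3 -c "
from h import *
c,T=cal('wrist'); P=wray(c,T,321.5,226,30); print(P)
import subprocess
print(subprocess.run(['python3','to.py',str(P[0]),str(P[1]),'5','108.6','0'],capture_output=True,text=True).stdout)"
```

```text
[ 581.86769064 -392.67887596   30.        ]
t 30.5667 pos [ 584.4  -393.59  145.66] w 84.83835333777161 F [-0.48  0.22  0.04] q [-0.67  0.3   1.6   0.    1.24 -2.57]
x-axis [ 0.01 -0.   -1.  ] z-axis [-0.32  0.95 -0.01] ; target x-axis [ 0.  0. -1.]
turn units [ 0.   -0.06  0.07] shift units now-axes [5.63 0.13 0.1 ] in target axes [5.63 0.08 0.07]
```

Request:
servo_tool --moves '[{"delta_rot":[0,-0.06,0.07],"xyz":[0,0.08,0.08],"gripper":85},{"delta_rot":[0,0,0],"xyz":[0.8,0,0],"gripper":85},{"delta_rot":[0,0,0],"xyz":[0.8,0,0],"gripper":85},{"delta_rot":[0,0,0],"xyz":[0.8,0,0],"gripper":85},{"delta_rot":[0,0,0],"xyz":[0.8,0,0],"gripper":85},{"delta_rot":[0,0,0],"xyz":[0.6,0,0],"gripper":85},{"delta_rot":[0,0,0],"xyz":[0,0,0],"gripper":85}]'

```text
t: 31.15
tool_pos: [580.7, -391.6, 47.2]
orientation: [-0.572, 0.414, 0.574, 0.414]
contact_force: [-0.4, 0.3, -1.2]
gripper_width: 85.2
```

```bash
python3 to.py 581.9 -392.7 5 108.6 0
```

```text
t 31.15 pos [ 580.67 -391.58   47.25] w 85.1580390366946 F [-0.38  0.27 -1.2 ] q [-0.67  0.39  1.65 -0.    1.1  -2.56]
x-axis [-0.  0. -1.] z-axis [-0.31  0.95  0.  ] ; target x-axis [ 0.  0. -1.]
turn units [-0.05  0.03 -0.02] shift units now-axes [ 1.69 -0.04 -0.06] in target axes [ 1.69 -0.03 -0.06]
```

Request:
servo_tool --moves '[{"delta_rot":[0,0,0],"xyz":[0.6,-0.03,-0.05],"gripper":85},{"delta_rot":[0,0,0],"xyz":[0.6,0,0],"gripper":85},{"delta_rot":[0,0,0],"xyz":[0.4,0,0],"gripper":85},{"delta_rot":[0,0,0],"xyz":[0,0,0],"gripper":60},{"delta_rot":[0,0,0],"xyz":[0,0,0],"gripper":30},{"delta_rot":[0,0,0],"xyz":[0,0,0],"gripper":30},{"delta_rot":[0,0,0],"xyz":[0,0,0],"gripper":30},{"delta_rot":[0,0,0],"xyz":[0,0,0],"gripper":30},{"delta_rot":[0,0,0],"xyz":[0,0,0],"gripper":30}]' --force 40

```text
t: 31.9
tool_pos: [583.4, -393.9, 6.4]
orientation: [-0.573, 0.414, 0.573, 0.414]
contact_force: [-0.9, 0.3, -0.5]
gripper_width: 43.2
```

```bash
python3 to.py 578 -90 300 0.9 0
```

```text
t 31.9 pos [ 583.41 -393.86    6.42] w 43.197470981131374 F [-0.9   0.27 -0.54] q [-0.67  0.45  1.66 -0.    1.04 -2.56]
x-axis [-0. -0. -1.] z-axis [-0.31  0.95 -0.  ] ; target x-axis [ 0.  0. -1.]
turn units [17.89 -0.   -0.  ] shift units now-axes [-11.75  -3.6   11.61] in target axes [-11.74  12.16  -0.03]
```

Gripped at 43.2 mm. I'll repeat the same transport.

Request:
servo_tool --moves '[{"delta_rot":[0,0,0],"xyz":[-0.5,0,0],"gripper":30},{"delta_rot":[0,0,0],"xyz":[-1,0,0],"gripper":30},{"delta_rot":[0,0,0],"xyz":[-1,0,0],"gripper":30},{"delta_rot":[0,0,0],"xyz":[-1,0,0],"gripper":30},{"delta_rot":[0,0,0],"xyz":[-1,0,0],"gripper":30},{"delta_rot":[0,0,0],"xyz":[-1,0,0],"gripper":30},{"delta_rot":[0,0,0],"xyz":[-1,0,0],"gripper":30},{"delta_rot":[0,0,0],"xyz":[-1,0,0],"gripper":30},{"delta_rot":[0,0,0],"xyz":[-1,0,0],"gripper":30},{"delta_rot":[0,0,0],"xyz":[-1,0,0],"gripper":30},{"delta_rot":[0,0,0],"xyz":[-1,0,0],"gripper":30},{"delta_rot":[0,0,0],"xyz":[0,0,0],"gripper":30}]'

```text
t: 32.9
tool_pos: [582.1, -392.6, 294.7]
orientation: [0.576, -0.415, -0.57, -0.414]
contact_force: [0.5, -0.1, 1.7]
gripper_width: 43.0
```

Request:
servo_tool --moves '[{"delta_rot":[0.9,0,0],"xyz":[0,0,0],"gripper":30},{"delta_rot":[0.9,0,0],"xyz":[0,0,0],"gripper":30},{"delta_rot":[0.9,0,0],"xyz":[0,0,0],"gripper":30},{"delta_rot":[0.9,0,0],"xyz":[0,0,0],"gripper":30},{"delta_rot":[0.9,0,0],"xyz":[0,0,0],"gripper":30},{"delta_rot":[0.9,0,0],"xyz":[0,0,0],"gripper":30},{"delta_rot":[0.9,0,0],"xyz":[0,0,0],"gripper":30},{"delta_rot":[0.9,0,0],"xyz":[0,0,0],"gripper":30},{"delta_rot":[0.9,0,0],"xyz":[0,0,0],"gripper":30},{"delta_rot":[0.9,0,0],"xyz":[0,0,0],"gripper":30},{"delta_rot":[0.9,0,0],"xyz":[0,0,0],"gripper":30},{"delta_rot":[0.9,0,0],"xyz":[0,0,0],"gripper":30}]'

```text
t: 33.9
tool_pos: [580.1, -390.8, 303.7]
orientation: [-0.249, 0.661, 0.238, 0.667]
contact_force: [0.7, 0.2, 0.8]
gripper_width: 43.4
```

Request:
servo_tool --moves '[{"delta_rot":[0.9,0,0],"xyz":[0,0,0],"gripper":30},{"delta_rot":[0.9,0,0],"xyz":[0,0,0],"gripper":30},{"delta_rot":[0.9,0,0],"xyz":[0,0,0],"gripper":30},{"delta_rot":[0.9,0,0],"xyz":[0,0,0],"gripper":30},{"delta_rot":[0.9,0,0],"xyz":[0,0,0],"gripper":30},{"delta_rot":[0.9,0,0],"xyz":[0,0,0],"gripper":30},{"delta_rot":[0.9,0,0],"xyz":[0,0,0],"gripper":30},{"delta_rot":[0,0,0],"xyz":[0,0,0],"gripper":30}]'

```text
t: 34.57
tool_pos: [577.5, -388.8, 303.9]
orientation: [-0.006, 0.703, -0.001, 0.711]
contact_force: [-0.6, -0.3, -0.7]
gripper_width: 43.4
```

```bash
python3 to.py 575 -100 295 0.9 0
```

```text
t 34.5667 pos [ 577.52 -388.79  303.85] w 43.36642161549128 F [-0.59 -0.3  -0.7 ] q [-0.67  0.18  1.47 -0.    1.48 -0.68]
x-axis [ 0.01 -0.01 -1.  ] z-axis [1.   0.01 0.01] ; target x-axis [ 0.  0. -1.]
turn units [-0.07  0.12  0.1 ] shift units now-axes [ 0.23 11.55 -0.01] in target axes [ 0.35 11.55  0.08]
```

Request:
servo_tool --moves '[{"delta_rot":[0,0.1,0.1],"xyz":[0,0.8,0],"gripper":30},{"delta_rot":[0,0,0],"xyz":[0,1,0],"gripper":30},{"delta_rot":[0,0,0],"xyz":[0,1,0],"gripper":30},{"delta_rot":[0,0,0],"xyz":[0,1,0],"gripper":30},{"delta_rot":[0,0,0],"xyz":[0,1,0],"gripper":30},{"delta_rot":[0,0,0],"xyz":[0,1,0],"gripper":30},{"delta_rot":[0,0,0],"xyz":[0,1,0],"gripper":30},{"delta_rot":[0,0,0],"xyz":[0,1,0],"gripper":30},{"delta_rot":[0,0,0],"xyz":[0,1,0],"gripper":30},{"delta_rot":[0,0,0],"xyz":[0,1,0],"gripper":30},{"delta_rot":[0,0,0],"xyz":[0,0.8,0],"gripper":30},{"delta_rot":[0,0,0],"xyz":[0,0,0],"gripper":30}]'

```text
t: 35.57
tool_pos: [566.9, -103.1, 303.7]
orientation: [-0.01, 0.708, 0.016, 0.706]
contact_force: [-0.1, -0.2, -0.6]
gripper_width: 43.3
```

Request:
servo_tool --moves '[{"delta_rot":[0,0,-0.9],"xyz":[0,0,0],"gripper":30},{"delta_rot":[0,0,-0.9],"xyz":[0,0,0],"gripper":30},{"delta_rot":[0,0,-0.9],"xyz":[0,0,0],"gripper":30},{"delta_rot":[0,0,-0.8],"xyz":[0,0,0],"gripper":30},{"delta_rot":[0,0,0],"xyz":[0,0,0],"gripper":30}]'

```text
t: 35.98
tool_pos: [565.3, -102.3, 305.3]
orientation: [-0.148, 0.693, -0.115, 0.696]
contact_force: [1.4, 0.7, -0.5]
gripper_width: 43.8
```

```bash
python3 to.py 577.4 -76.4 245 0.9 -22
```

```text
t 35.9833 pos [ 565.35 -102.28  305.33] w 43.78325646600417 F [ 1.38  0.69 -0.52] q [-0.1  -0.1   1.79 -0.38  1.42 -0.09]
x-axis [ 0.01 -0.37 -0.93] z-axis [ 1.    0.05 -0.  ] ; target x-axis [ 0.01 -0.37 -0.93]
turn units [ 0.29  0.08 -0.08] shift units now-axes [1.87 1.82 0.54] in target axes [1.85 1.86 0.5 ]
```

Request:
servo_tool --moves '[{"delta_rot":[0.27,0.08,-0.08],"xyz":[0,0.6,0.5],"gripper":30},{"delta_rot":[0,0,0],"xyz":[0.6,0.6,0],"gripper":30},{"delta_rot":[0,0,0],"xyz":[0.6,0.6,0],"gripper":30},{"delta_rot":[0,0,0],"xyz":[0.5,0,0],"gripper":30},{"delta_rot":[0,0,0],"xyz":[0,0,0],"gripper":30}]'

```text
t: 36.4
tool_pos: [576.0, -75.0, 246.3]
orientation: [-0.14, 0.694, -0.125, 0.695]
contact_force: [0.7, 0.2, -1.5]
gripper_width: 43.1
```

```bash
python3 to.py 577.4 -85.8 221.8 0.9 -22; python3 c2.py top4.png
```

```text
t 36.4 pos [575.98 -74.99 246.29] w 43.0943430273923 F [ 0.69  0.24 -1.53] q [-0.05 -0.04  1.82 -0.39  1.35  0.01]
x-axis [ 0.01 -0.37 -0.93] z-axis [ 1.    0.02 -0.  ] ; target x-axis [ 0.01 -0.37 -0.93]
turn units [ 0.07 -0.   -0.07] shift units now-axes [ 1.07 -0.04  0.05] in target axes [ 1.07 -0.03  0.05]
```

View pics/s_top4.png

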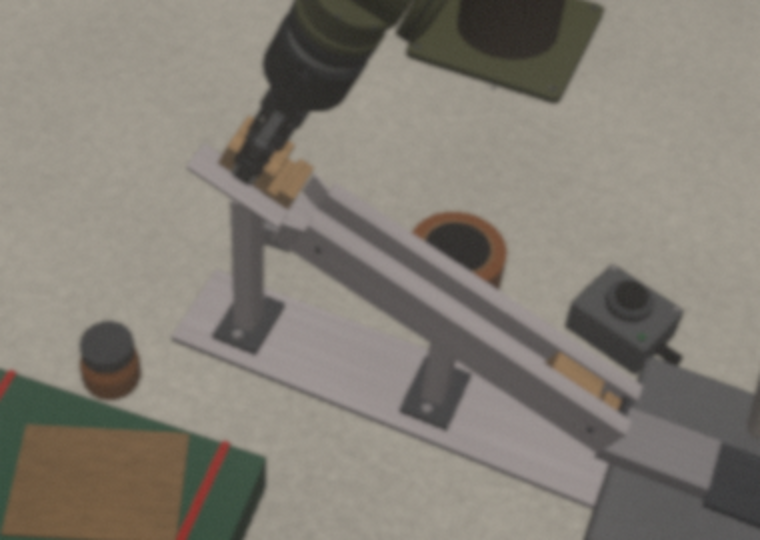

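The first stand is at the stop, lip first, and the second is over the tongue the right way round. I'll lower and release it.

Request:
servo_tool --moves '[{"delta_rot":[0.07,0,-0.07],"xyz":[0.5,0,0.05],"gripper":30},{"delta_rot":[0,0,0],"xyz":[0.3,0,0],"gripper":30},{"delta_rot":[0,0,0],"xyz":[0.1,0,0],"gripper":30},{"delta_rot":[0,0,0],"xyz":[0,0,0],"gripper":30}]'

```text
t: 36.83
tool_pos: [579.5, -86.7, 229.4]
orientation: [-0.139, 0.69, -0.132, 0.698]
contact_force: [-0.3, 0.4, -0.5]
gripper_width: 43.2
```

```bash
python3 to.py 577.4 -85.8 221.8 0.9 -22
```

```text
t 36.8333 pos [579.51 -86.69 229.35] w 43.19876006096815 F [-0.28  0.41 -0.47] q [-0.06 -0.02  1.84 -0.4   1.31  0.03]
x-axis [ 0.01 -0.38 -0.93] z-axis [1.   0.01 0.01] ; target x-axis [ 0.01 -0.37 -0.93]
turn units [-0.07  0.06  0.02] shift units now-axes [ 0.27  0.15 -0.09] in target axes [ 0.27  0.15 -0.08]
```

Request:
servo_tool --moves '[{"delta_rot":[-0.07,0.05,0],"xyz":[0.15,0.1,-0.08],"gripper":30},{"delta_rot":[0,0,0],"xyz":[0.08,0,0],"gripper":30},{"delta_rot":[0,0,0],"xyz":[0,0,0],"gripper":30}]'

```text
t: 37.08
tool_pos: [577.7, -87.2, 223.3]
orientation: [-0.141, 0.692, -0.13, 0.696]
contact_force: [-0.9, -0.3, -0.0]
gripper_width: 43.4
```

```bash
python3 to.py 577.4 -85.8 221.8 0.9 -22
```

```text
t 37.0833 pos [577.67 -87.2  223.27] w 43.36894051901245 F [-0.94 -0.29 -0.02] q [-0.06 -0.02  1.85 -0.4   1.3   0.02]
x-axis [ 0.01 -0.38 -0.93] z-axis [1.   0.02 0.  ] ; target x-axis [ 0.01 -0.37 -0.93]
turn units [-0.    0.01  0.02] shift units now-axes [ 0.03  0.07 -0.01] in target axes [ 0.03  0.07 -0.01]
```

Request:
servo_tool --moves '[{"delta_rot":[0,0,0],"xyz":[0.03,0,0],"gripper":30},{"delta_rot":[0,0,0],"xyz":[0,0,0],"gripper":48},{"delta_rot":[0,0,0],"xyz":[0,0,0],"gripper":56},{"delta_rot":[0,0,0],"xyz":[0,0,0],"gripper":65},{"delta_rot":[0,0,0],"xyz":[0,0,0],"gripper":65},{"delta_rot":[0,0,0],"xyz":[0,0,0],"gripper":65},{"delta_rot":[0,0,0],"xyz":[-0.6,0,0],"gripper":65},{"delta_rot":[0,0,0],"xyz":[-0.8,0,0],"gripper":65},{"delta_rot":[0,0,0],"xyz":[-1,0,0],"gripper":65},{"delta_rot":[0,0,0],"xyz":[-1,0,0],"gripper":65},{"delta_rot":[0,0,0],"xyz":[0,0,0],"gripper":65}]'

```text
t: 38.0
tool_pos: [576.4, -54.4, 303.6]
orientation: [-0.141, 0.693, -0.13, 0.695]
contact_force: [0.3, -1.2, 1.2]
gripper_width: 65.1
```

Request:
servo_tool --moves '[{"delta_rot":[0,0,0.9],"xyz":[0,0,0],"gripper":65},{"delta_rot":[0,0,0.9],"xyz":[0,0,0],"gripper":65},{"delta_rot":[0,0,0.9],"xyz":[0,0,0],"gripper":65},{"delta_rot":[0,0,0.8],"xyz":[0,0,0],"gripper":65},{"delta_rot":[0,0,0],"xyz":[0,-0.4,-0.8],"gripper":65},{"delta_rot":[0,0,0],"xyz":[0,-0.4,-0.8],"gripper":65},{"delta_rot":[0,0,0],"xyz":[0,-0.4,-0.8],"gripper":65},{"delta_rot":[0,0,0],"xyz":[0,-0.4,-0.8],"gripper":65},{"delta_rot":[0,0,0],"xyz":[0,-0.4,-0.8],"gripper":65},{"delta_rot":[0,0,0],"xyz":[0,0,-0.6],"gripper":65},{"delta_rot":[0,0,0],"xyz":[0,0,0],"gripper":65}]'

```text
t: 38.92
tool_pos: [458.6, -108.7, 299.7]
orientation: [-0.007, 0.707, 0.006, 0.707]
contact_force: [1.3, -0.1, -0.4]
gripper_width: 64.8
```

```bash
python3 to.py 445.5 -111 150 0.5 0; python3 c2.py top5.png;python3 -c "
from h import *
p,d,c,T=snap('wrist')
for r in robot.mark_of('follower_tab','wrist')[:3]: print(r,wray(c,T,*r['centre'],66))"
```

```text
t 38.9167 pos [ 458.64 -108.75  299.73] w 64.78297972195683 F [ 1.27 -0.12 -0.41] q [-0.35 -0.32  1.95 -0.    1.51 -0.36]
x-axis [ 0. -0. -1.] z-axis [1.   0.02 0.  ] ; target x-axis [ 0.  0. -1.]
turn units [0.09 0.01 0.02] shift units now-axes [ 5.99 -0.07 -0.53] in target axes [ 5.99 -0.09 -0.53]
{'centre': [306.3, 194.9], 'score': 0.59} [ 449.22636755 -107.20288687   66.        ]
```

View pics/s_top5.png

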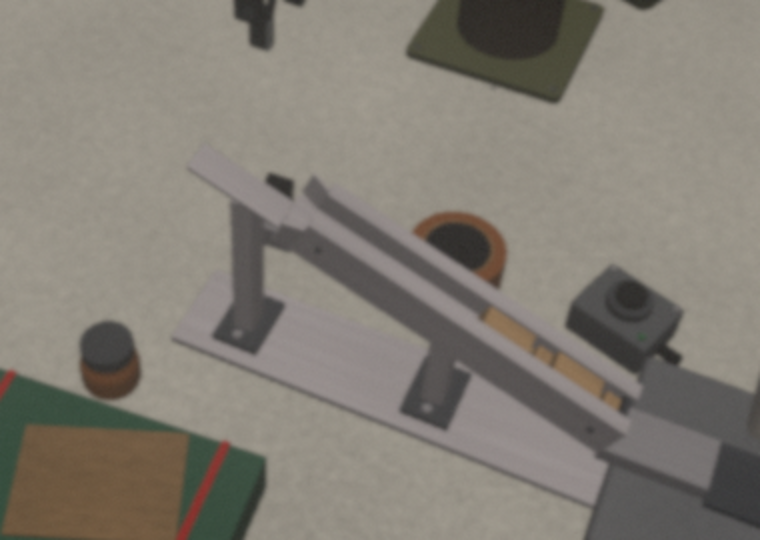

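Both stands are seated in a row against the stop. I'll check the whole desk for others while descending to the follower.

Request:
servo_tool --moves '[{"delta_rot":[0.09,0,0],"xyz":[0,-0.07,-0.5],"gripper":50},{"delta_rot":[0,0,0],"xyz":[0.8,0,0],"gripper":50},{"delta_rot":[0,0,0],"xyz":[0.8,0,0],"gripper":50},{"delta_rot":[0,0,0],"xyz":[0.8,0,0],"gripper":50},{"delta_rot":[0,0,0],"xyz":[0.8,0,0],"gripper":50},{"delta_rot":[0,0,0],"xyz":[0.8,0,0],"gripper":50},{"delta_rot":[0,0,0],"xyz":[0.8,0,0],"gripper":50},{"delta_rot":[0,0,0],"xyz":[0.8,0,0],"gripper":50},{"delta_rot":[0,0,0],"xyz":[0,0,0],"gripper":50}]'

```text
t: 39.87
tool_pos: [457.6, -108.5, 156.0]
orientation: [-0.008, 0.705, 0.006, 0.709]
contact_force: [-0.9, 0.2, -0.5]
gripper_width: 49.5
```

View pics/top5.png

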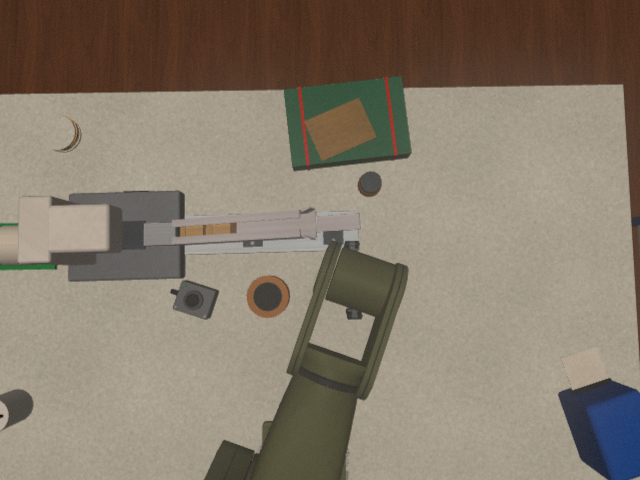

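```bash
python3 to.py 446 -110.7 47 0.5 0
```

```text
t 39.8667 pos [ 457.61 -108.49  156.05] w 49.5117446798699 F [-0.86  0.23 -0.53] q [-0.35 -0.23  2.12 -0.    1.25 -0.37]
x-axis [ 0.01 -0.   -1.  ] z-axis [1.   0.02 0.01] ; target x-axis [ 0.  0. -1.]
turn units [0.1  0.06 0.03] shift units now-axes [ 4.36 -0.07 -0.49] in target axes [ 4.36 -0.08 -0.47]
```

No other stands are left on the desk, and both rest lip-first in the tube at (190–237, 229).

Request:
servo_tool --moves '[{"delta_rot":[0.1,0.06,0.03],"xyz":[0.3,-0.07,-0.46],"gripper":50},{"delta_rot":[0,0,0],"xyz":[0.7,0,0],"gripper":50},{"delta_rot":[0,0,0],"xyz":[0.7,0,0],"gripper":50},{"delta_rot":[0,0,0],"xyz":[0,0,0],"gripper":50}]'

```text
t: 40.2
tool_pos: [449.6, -109.9, 114.5]
orientation: [-0.004, 0.707, 0.004, 0.708]
contact_force: [-0.3, -0.1, -0.2]
gripper_width: 49.8
```

```bash
python3 to.py 446 -110.7 47 0.5 0;python3 -c "
from h import *
p,d,c,T=snap('wrist')
for r in robot.mark_of('follower_tab','wrist')[:3]: print(r,wray(c,T,*r['centre'],66))"
```

```text
t 40.2 pos [ 449.56 -109.91  114.45] w 49.78330342815551 F [-0.26 -0.11 -0.15] q [-0.36 -0.2   2.17  0.    1.17 -0.37]
x-axis [ 0. -0. -1.] z-axis [1.   0.01 0.  ] ; target x-axis [ 0.  0. -1.]
turn units [0.02 0.01 0.  ] shift units now-axes [ 2.7  -0.03 -0.15] in target axes [ 2.7  -0.03 -0.14]
{'centre': [314.1, 268.9], 'score': 0.57} [ 448.06306452 -109.60243246   66.        ]
```

Request:
servo_tool --moves '[{"delta_rot":[0,0,0],"xyz":[0.5,-0.03,-0.12],"gripper":50},{"delta_rot":[0,0,0],"xyz":[0.7,0,0],"gripper":50},{"delta_rot":[0,0,0],"xyz":[0.7,0,0],"gripper":50},{"delta_rot":[0,0,0],"xyz":[0.5,0,0],"gripper":50},{"delta_rot":[0,0,0],"xyz":[0,0,0],"gripper":50}]'

```text
t: 40.72
tool_pos: [455.6, -113.7, 62.8]
orientation: [-0.007, 0.7, 0.002, 0.714]
contact_force: [0.2, -0.1, -0.5]
gripper_width: 50.0
```

```bash
python3 to.py 446.5 -110.7 48 0.5 0
```

```text
t 40.7167 pos [ 455.63 -113.74   62.82] w 50.00129146321784 F [ 0.25 -0.13 -0.47] q [-0.36 -0.12  2.2   0.    1.04 -0.37]
x-axis [ 0.02 -0.01 -1.  ] z-axis [1.   0.01 0.02] ; target x-axis [ 0.  0. -1.]
turn units [0.04 0.2  0.07] shift units now-axes [ 0.58  0.13 -0.38] in target axes [ 0.59  0.12 -0.36]
```

Request:
servo_tool --moves '[{"delta_rot":[0,0.2,0.07],"xyz":[0,0.12,-0.36],"gripper":50},{"delta_rot":[0,0,0],"xyz":[0.3,0,0],"gripper":50},{"delta_rot":[0,0,0],"xyz":[0.25,0,0],"gripper":50},{"delta_rot":[0,0,0],"xyz":[0,0,0],"gripper":50}]'

```text
t: 41.05
tool_pos: [447.9, -111.4, 51.0]
orientation: [-0.005, 0.706, 0.004, 0.708]
contact_force: [-0.0, 0.2, 0.3]
gripper_width: 50.1
```

```bash
python3 to.py 446.5 -110.7 48 0.5 0
```

```text
t 41.05 pos [ 447.86 -111.41   50.97] w 50.13427768613021 F [-0.05  0.19  0.25] q [-0.36 -0.11  2.21 -0.    1.04 -0.37]
x-axis [ 0. -0. -1.] z-axis [1.   0.01 0.  ] ; target x-axis [ 0.  0. -1.]
turn units [0.04 0.03 0.02] shift units now-axes [ 0.12  0.03 -0.05] in target axes [ 0.12  0.03 -0.05]
```

Request:
servo_tool --moves '[{"delta_rot":[0,0.03,0],"xyz":[0.1,0.03,-0.05],"gripper":50},{"delta_rot":[0,0,0],"xyz":[0,0,0],"gripper":0},{"delta_rot":[0,0,0],"xyz":[0,0,0],"gripper":0},{"delta_rot":[0,0,0],"xyz":[0,0,0],"gripper":0},{"delta_rot":[0,0,0],"xyz":[0,0,0],"gripper":0},{"delta_rot":[0,0,0],"xyz":[0,0,0],"gripper":0},{"delta_rot":[0,0,0],"xyz":[0,0,0],"gripper":0}]' --force 80

```text
t: 41.63
tool_pos: [447.4, -110.9, 49.3]
orientation: [-0.006, 0.707, 0.004, 0.708]
contact_force: [0.3, -0.7, -1.2]
gripper_width: 11.2
```

```bash
python3 to.py 577.4 -91 330 0.9 0
```

```text
t 41.6333 pos [ 447.36 -110.94   49.34] w 11.174531562074076 F [ 0.32 -0.71 -1.15] q [-0.36 -0.11  2.21 -0.    1.04 -0.37]
x-axis [ 0. -0. -1.] z-axis [1.   0.01 0.  ] ; target x-axis [ 0.  0. -1.]
turn units [-0.02  0.01  0.02] shift units now-axes [-11.22   0.7    5.23] in target axes [-11.23   0.72   5.21]
```

Request:
servo_tool --moves '[{"delta_rot":[0,0,0],"xyz":[-0.4,0,0],"gripper":0},{"delta_rot":[0,0,0],"xyz":[-1,0,0],"gripper":0},{"delta_rot":[0,0,0],"xyz":[-1,0,0],"gripper":0},{"delta_rot":[0,0,0],"xyz":[-1,0,0],"gripper":0},{"delta_rot":[0,0,0],"xyz":[-1,0,0],"gripper":0},{"delta_rot":[0,0,0],"xyz":[-1,0,0],"gripper":0},{"delta_rot":[0,0,0],"xyz":[-1,0,0],"gripper":0},{"delta_rot":[0,0,0],"xyz":[-1,0,0],"gripper":0},{"delta_rot":[0,0,0],"xyz":[-1,0,0],"gripper":0},{"delta_rot":[0,0,0],"xyz":[-1,0,0],"gripper":0},{"delta_rot":[0,0,0],"xyz":[-1,0,0],"gripper":0},{"delta_rot":[0,0,0],"xyz":[0,0,0],"gripper":0}]'

```text
t: 42.63
tool_pos: [441.5, -108.1, 321.8]
orientation: [-0.004, 0.711, 0.005, 0.704]
contact_force: [0.3, -1.0, -2.1]
gripper_width: 11.0
```

Request:
servo_tool --moves '[{"delta_rot":[0,0,0],"xyz":[0,0,0.8],"gripper":0},{"delta_rot":[0,0,0],"xyz":[0,0,0.8],"gripper":0},{"delta_rot":[0,0,0],"xyz":[0,0,0.8],"gripper":0},{"delta_rot":[0,0,0],"xyz":[0,0,0.8],"gripper":0},{"delta_rot":[0,0,0],"xyz":[0,0,0.8],"gripper":0},{"delta_rot":[0,0,0],"xyz":[0,0,0.8],"gripper":0},{"delta_rot":[0,0,-0.9],"xyz":[0,0,0],"gripper":0},{"delta_rot":[0,0,-0.9],"xyz":[0,0,0],"gripper":0},{"delta_rot":[0,0,-0.9],"xyz":[0,0,0],"gripper":0},{"delta_rot":[0,0,-0.8],"xyz":[0,0,0],"gripper":0},{"delta_rot":[0,0,0],"xyz":[0,0,0],"gripper":0}]'

```text
t: 43.55
tool_pos: [562.0, -106.4, 310.4]
orientation: [-0.137, 0.702, -0.128, 0.687]
contact_force: [0.9, 1.9, -4.2]
gripper_width: 11.3
```

```bash
python3 to.py 577.2 -45.8 280 0.9 -22
```

```text
t 43.55 pos [ 561.99 -106.44  310.35] w 11.316309257594263 F [ 0.88  1.95 -4.19] q [-0.1  -0.09  1.77 -0.38  1.45 -0.07]
x-axis [-0.02 -0.37 -0.93] z-axis [ 1.    0.01 -0.02] ; target x-axis [ 0.01 -0.37 -0.93]
turn units [ 0.03 -0.22 -0.07] shift units now-axes [0.23 2.69 0.66] in target axes [0.22 2.69 0.65]
```

Request:
servo_tool --moves '[{"delta_rot":[0,-0.2,-0.07],"xyz":[0,0.6,0.6],"gripper":0},{"delta_rot":[0,0,0],"xyz":[0,0.7,0],"gripper":0},{"delta_rot":[0,0,0],"xyz":[0,0.7,0],"gripper":0},{"delta_rot":[0,0,0],"xyz":[0,0.4,0],"gripper":0},{"delta_rot":[0,0,0],"xyz":[0.2,0,0],"gripper":0},{"delta_rot":[0,0,0],"xyz":[0,0,0],"gripper":0}]'

```text
t: 44.05
tool_pos: [573.3, -49.7, 276.1]
orientation: [-0.138, 0.698, -0.124, 0.692]
contact_force: [-0.7, 0.7, -3.5]
gripper_width: 11.0
```

```bash
python3 to.py 577.2 -55.2 256.8 0.9 -22
```

```text
t 44.05 pos [573.32 -49.72 276.1 ] w 11.0208336452184 F [-0.72  0.72 -3.53] q [-0.01 -0.05  1.79 -0.38  1.42  0.03]
x-axis [-0.   -0.36 -0.93] z-axis [ 1.    0.02 -0.01] ; target x-axis [ 0.01 -0.37 -0.93]
turn units [ 0.06 -0.1  -0.11] shift units now-axes [0.8  0.07 0.16] in target axes [0.8  0.08 0.15]
```

Request:
servo_tool --moves '[{"delta_rot":[0.05,-0.1,-0.1],"xyz":[0.3,0.07,0.16],"gripper":0},{"delta_rot":[0,0,0],"xyz":[0.3,0,0],"gripper":0},{"delta_rot":[0,0,0],"xyz":[0.12,0,0],"gripper":0},{"delta_rot":[0,0,0],"xyz":[0,0,0],"gripper":0}]'

```text
t: 44.38
tool_pos: [577.4, -58.0, 257.2]
orientation: [-0.139, 0.693, -0.13, 0.695]
contact_force: [-0.1, -0.6, -3.4]
gripper_width: 11.2
```

```bash
python3 to.py 577.2 -55.2 256.8 0.9 -22; python3 c2.py top6.png
```

```text
t 44.3833 pos [577.42 -58.02 257.16] w 11.221747459641374 F [-0.06 -0.6  -3.41] q [-0.01 -0.04  1.81 -0.39  1.38  0.05]
x-axis [ 0.01 -0.37 -0.93] z-axis [1.   0.01 0.  ] ; target x-axis [ 0.01 -0.37 -0.93]
turn units [-0.02 -0.   -0.01] shift units now-axes [-0.03  0.11 -0.01] in target axes [-0.03  0.11 -0.01]
```

View pics/s_top6.png

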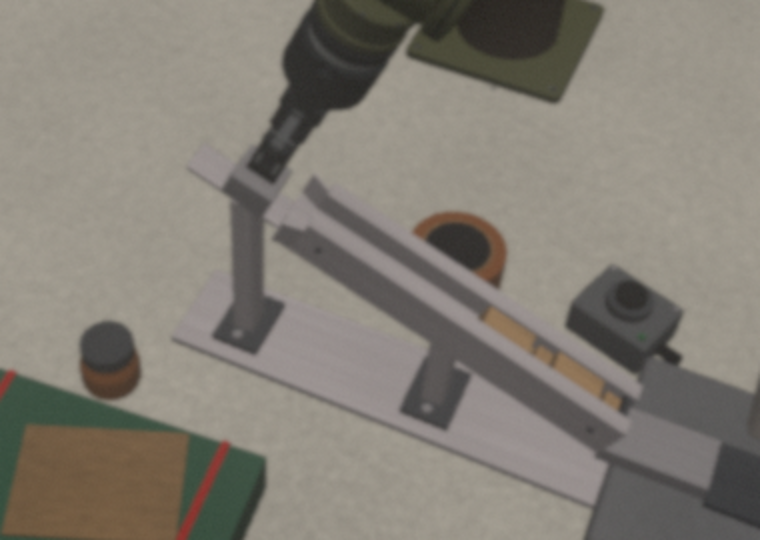

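The follower is square over the tongue. I'll guide it into the tube before letting go.

Request:
servo_tool --moves '[{"delta_rot":[0,0,0],"xyz":[0,0.4,0],"gripper":0},{"delta_rot":[0,0,0],"xyz":[0,0.4,0],"gripper":0},{"delta_rot":[0,0,0],"xyz":[0,0,0],"gripper":0}]'

```text
t: 44.73
tool_pos: [578.0, -38.3, 251.2]
orientation: [-0.138, 0.692, -0.131, 0.696]
contact_force: [-0.5, 0.2, -2.7]
gripper_width: 10.6
```

```bash
python3 rl.py 577.2 -55.2 256.8
```

```text
t 44.7333 [577.97 -38.32 251.17] along -17.75057862284291 height 1.114586489918927 x-dev 1.029616086271337 F [-0.55  0.23 -2.68] T [0.43 0.04 0.02] w 10.615482747423139 xax [ 0.01 -0.37 -0.93] zax [1.   0.01 0.  ]
```

Request:
servo_tool --moves '[{"delta_rot":[0,0,0],"xyz":[0.05,0.4,-0.05],"gripper":0},{"delta_rot":[0,0,0],"xyz":[0,0.4,-0.01],"gripper":0},{"delta_rot":[0,0,0],"xyz":[0,0.4,-0.01],"gripper":0},{"delta_rot":[0,0,0],"xyz":[0,0.4,-0.01],"gripper":0},{"delta_rot":[0,0,0],"xyz":[0,0,0],"gripper":0}]'

```text
t: 45.15
tool_pos: [575.4, 3.9, 233.6]
orientation: [-0.139, 0.692, -0.13, 0.697]
contact_force: [-0.8, 0.6, -2.5]
gripper_width: 11.5
```

```bash
python3 rl.py 577.2 -55.2 256.8
```

```text
t 45.15 [575.42   3.88 233.56] along -63.51206694549914 height 0.6106113069546452 x-dev -0.8697854523647381 F [-0.77  0.62 -2.53] T [ 0.37 -0.02  0.03] w 11.51063001654173 xax [ 0.01 -0.37 -0.93] zax [1.   0.01 0.01]
```

Request:
servo_tool --moves '[{"delta_rot":[0,0,0],"xyz":[0,0.4,0.03],"gripper":0},{"delta_rot":[0,0,0],"xyz":[0,0.4,0.01],"gripper":0},{"delta_rot":[0,0,0],"xyz":[0.05,0,0],"gripper":0},{"delta_rot":[0,0,0],"xyz":[0,0,0],"gripper":18},{"delta_rot":[0,0,0],"xyz":[0,0,0],"gripper":28},{"delta_rot":[0,0,0],"xyz":[0,0,0],"gripper":40},{"delta_rot":[0,0,0],"xyz":[0,0,0],"gripper":40},{"delta_rot":[0,0,0],"xyz":[0,0,0],"gripper":40},{"delta_rot":[0,0,0],"xyz":[-0.6,0,0],"gripper":40},{"delta_rot":[0,0,0],"xyz":[-1,0,0],"gripper":40},{"delta_rot":[0,0,0],"xyz":[-1,0,0],"gripper":40},{"delta_rot":[0,0,0],"xyz":[-1,0,0],"gripper":40}]'

```text
t: 46.15
tool_pos: [573.9, 55.5, 306.8]
orientation: [-0.14, 0.694, -0.132, 0.694]
contact_force: [-0.2, -0.2, -0.4]
gripper_width: 40.1
```

Request:
servo_tool --moves '[{"delta_rot":[0,0,0.9],"xyz":[0,0,0],"gripper":30},{"delta_rot":[0,0,0.9],"xyz":[0,0,0],"gripper":20},{"delta_rot":[0,0,0.9],"xyz":[0,0,0],"gripper":10},{"delta_rot":[0,0,0.8],"xyz":[0,0,0],"gripper":0},{"delta_rot":[0,0,0],"xyz":[0,0,-1],"gripper":0},{"delta_rot":[0,0,0],"xyz":[0,0,-1],"gripper":0},{"delta_rot":[0,0,0],"xyz":[0,0,-1],"gripper":0},{"delta_rot":[0,0,0],"xyz":[0,0,-1],"gripper":0},{"delta_rot":[0,0,0],"xyz":[0,0,-1],"gripper":0},{"delta_rot":[0,0,0],"xyz":[0,0,0],"gripper":0}]'

```text
t: 46.98
tool_pos: [449.6, 52.7, 318.7]
orientation: [-0.005, 0.699, 0.001, 0.715]
contact_force: [2.1, -0.0, -0.7]
gripper_width: 0.3
```

```bash
python3 c2.py top7.png; python3 to.py 405 266 150 0.9 0; python3 -c "
from h import *
np.set_printoptions(precision=1,suppress=True)
for n in('top','scene'):
    p,d,c,T=snap(n); W=cloud(c,T,d)
    for l in('start_top','follower_tab'):
        for r in robot.mark_of(l,n)[:2]:
            u,v=r['centre']; print(n,l,round(r['score'],2),W[int(v+.5),int(u+.5)])
    X,Y,Z=W[...,0],W[...,1],W[...,2]
    m=(Z>57)&(Z<67)&(abs(X-405)<40)&(abs(Y-266)<40); print('button',m.sum(),(W[m].max(0)+W[m].min(0))/2,np.ptp(W[m],0),np.median(W[m],0))"
```

```text
t 47.0833 pos [452.05  52.69 318.92] w -0.0717116033291446 F [ 0.72  0.34 -0.17] q [ 0.   -0.38  1.96 -0.    1.54 -0.01]
x-axis [ 0.02 -0.   -1.  ] z-axis [1.   0.01 0.02] ; target x-axis [ 0.  0. -1.]
turn units [-0.07  0.22  0.04] shift units now-axes [ 6.67  8.58 -1.97] in target axes [ 6.76  8.56 -1.75]
top start_top 0.48 [409.3 268.7  66.2]
top follower_tab 0.58 [573.4 145.1 215.3]
button 65 [408.9 275.8  62.1] [43.6 23.8  9.8] [409.4 273.7  63.8]
scene start_top 0.53 [406.1 265.8  68.1]
scene follower_tab 0.78 [581.4 152.1 196.3]
button 188 [412.6 265.8  62. ] [40.4 45.3 10. ] [416.8 265.1  63.4]
```

View pics/s_top7.png

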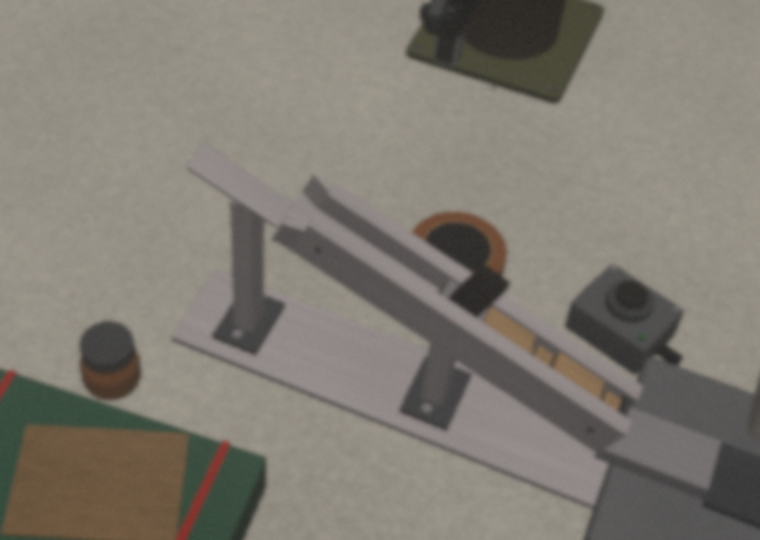

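The follower rests directly behind the second stand, at tab y≈147 as predicted. Now the start button.

Request:
servo_tool --moves '[{"delta_rot":[0,0.2,0],"xyz":[0.3,0.7,-0.2],"gripper":0},{"delta_rot":[0,0,0],"xyz":[0.5,0.8,-0.2],"gripper":0},{"delta_rot":[0,0,0],"xyz":[0.5,0.8,-0.2],"gripper":0},{"delta_rot":[0,0,0],"xyz":[0.5,0.8,-0.2],"gripper":0},{"delta_rot":[0,0,0],"xyz":[0.5,0.8,-0.2],"gripper":0},{"delta_rot":[0,0,0],"xyz":[0.5,0.8,-0.2],"gripper":0},{"delta_rot":[0,0,0],"xyz":[0.5,0.8,-0.2],"gripper":0},{"delta_rot":[0,0,0],"xyz":[0.5,0.8,-0.2],"gripper":0},{"delta_rot":[0,0,0],"xyz":[0.5,0.8,-0.1],"gripper":0},{"delta_rot":[0,0,0],"xyz":[0.5,0.8,0],"gripper":0},{"delta_rot":[0,0,0],"xyz":[0,0,0],"gripper":0}]'

```text
t: 48.3
tool_pos: [412.3, 257.9, 190.3]
orientation: [-0.004, 0.708, -0.001, 0.706]
contact_force: [-0.5, 0.4, -0.5]
gripper_width: 0.1
```

```bash
python3 to.py 407 266 75 0.9 0; python3 -c "
from h import *
p,d,c,T=snap('wrist','w8.png')
for r in robot.mark_of('start_top','wrist')[:3]: print(r,wray(c,T,*r['centre'],63))"
```

```text
t 48.3 pos [412.33 257.86 190.29] w 0.11383348224968533 F [-0.5   0.4  -0.52] q [ 0.45 -0.21  2.05 -0.01  1.32  0.45]
x-axis [-0.   -0.01 -1.  ] z-axis [ 1.  0. -0.] ; target x-axis [ 0.  0. -1.]
turn units [-0.11 -0.03  0.07] shift units now-axes [ 4.61  0.36 -0.2 ] in target axes [ 4.61  0.33 -0.21]
{'centre': [314.3, 220.5], 'score': 0.74} [409.73792373 262.39636749  63.        ]
```

Request:
servo_tool --moves '[{"delta_rot":[0,0,0.06],"xyz":[0,0.28,-0.17],"gripper":0},{"delta_rot":[0,0,0],"xyz":[0.8,0,0],"gripper":0},{"delta_rot":[0,0,0],"xyz":[0.8,0,0],"gripper":0},{"delta_rot":[0,0,0],"xyz":[0.8,0,0],"gripper":0},{"delta_rot":[0,0,0],"xyz":[0.8,0,0],"gripper":0},{"delta_rot":[0,0,0],"xyz":[0.5,0,0],"gripper":0},{"delta_rot":[0,0,0],"xyz":[0,0,0],"gripper":0}]'

```text
t: 48.98
tool_pos: [416.3, 263.3, 106.4]
orientation: [0.004, 0.702, 0.001, 0.712]
contact_force: [-1.0, 0.1, -0.1]
gripper_width: 0.0
```

```bash
python3 to.py 408 264.5 66 0.9 0; python3 -c "
from h import *
p,d,c,T=snap('wrist'); 
for r in robot.mark_of('start_top','wrist')[:3]: print(r,wray(c,T,*r['centre'],63))"
```

```text
t 48.9833 pos [416.25 263.29 106.39] w 0.0178485217849743 F [-0.98  0.07 -0.09] q [ 0.46 -0.13  2.12 -0.    1.13  0.46]
x-axis [ 0.02  0.01 -1.  ] z-axis [ 1.   -0.    0.01] ; target x-axis [ 0.  0. -1.]
turn units [-0.2   0.14 -0.07] shift units now-axes [ 1.61  0.04 -0.35] in target axes [ 1.62  0.05 -0.33]
{'centre': [305.3, 274.5], 'score': 0.66} [410.50328827 262.86924666  63.        ]
```

Request:
servo_tool --moves '[{"delta_rot":[0,0.14,-0.07],"xyz":[0.2,0.04,-0.3],"gripper":0},{"delta_rot":[0,0,0],"xyz":[0.4,0,0],"gripper":0},{"delta_rot":[0,0,0],"xyz":[0.4,0,-0.03],"gripper":0},{"delta_rot":[0,0,0],"xyz":[0.2,0,-0.03],"gripper":0},{"delta_rot":[0,0,0],"xyz":[0,0,0],"gripper":0}]'

```text
t: 49.5
tool_pos: [411.7, 266.7, 82.0]
orientation: [0.004, 0.703, -0.0, 0.711]
contact_force: [0.1, -0.1, 0.4]
gripper_width: 0.2
```

```bash
python3 to.py 408.7 264 56 0.9 0
```

```text
t 49.5 pos [411.67 266.68  82.03] w 0.2239491226733769 F [ 0.05 -0.15  0.38] q [ 0.47 -0.1   2.14 -0.    1.09  0.47]
x-axis [ 0.01  0.01 -1.  ] z-axis [ 1.   -0.01  0.01] ; target x-axis [ 0.  0. -1.]
turn units [-0.21  0.11 -0.05] shift units now-axes [ 1.04 -0.11 -0.13] in target axes [ 1.04 -0.11 -0.12]
```

Request:
servo_tool --moves '[{"delta_rot":[0,0.1,-0.05],"xyz":[0.25,-0.1,-0.12],"gripper":0},{"delta_rot":[0,0,0],"xyz":[0.25,0,0],"gripper":0},{"delta_rot":[0,0,0],"xyz":[0.2,0,0],"gripper":0},{"delta_rot":[0,0,0],"xyz":[0.15,0,0],"gripper":0},{"delta_rot":[0,0,0],"xyz":[0,0,0],"gripper":0}]'

```text
t: 49.92
tool_pos: [409.5, 264.7, 61.2]
orientation: [0.002, 0.707, -0.002, 0.707]
contact_force: [-3.8, -2.3, 5.0]
gripper_width: 0.1
```

Request:
servo_tool --moves '[{"delta_rot":[0,0,0],"xyz":[0.12,0,0],"gripper":0},{"delta_rot":[0,0,0],"xyz":[0,0,0],"gripper":0}]'

```text
t: 50.08
tool_pos: [409.9, 264.9, 61.8]
orientation: [0.002, 0.708, -0.002, 0.706]
contact_force: [-2.9, -1.3, 4.6]
gripper_width: 0.0
```

Request:
servo_tool --moves '[{"delta_rot":[0,0,0],"xyz":[0.12,0,0],"gripper":0},{"delta_rot":[0,0,0],"xyz":[0,0,0],"gripper":0}]'

```text
t: 50.25
tool_pos: [410.7, 265.4, 61.7]
orientation: [0.001, 0.708, -0.002, 0.707]
contact_force: [-3.0, -1.2, 4.3]
gripper_width: 0.3
```

Request:
servo_tool --moves '[{"delta_rot":[0,0,0],"xyz":[0.3,0,0],"gripper":0},{"delta_rot":[0,0,0],"xyz":[0.35,0,0],"gripper":0},{"delta_rot":[0,0,0],"xyz":[0.35,0,0],"gripper":0}]'

```text
t: 50.5
tool_pos: [412.1, 266.0, 59.9]
orientation: [-0.002, 0.713, -0.005, 0.701]
contact_force: [-30.5, -16.9, 64.3]
gripper_width: -0.1
```

That contact is firm at 64 N, at z 59.9. I'll back off and check whether it was the button bottoming out or the collar.

Request:
servo_tool --moves '[{"delta_rot":[0,0,0],"xyz":[-0.2,0,0],"gripper":0},{"delta_rot":[0,0,0],"xyz":[-0.6,0,0],"gripper":0},{"delta_rot":[0,0,0],"xyz":[-0.8,0,0],"gripper":0},{"delta_rot":[0,0,0],"xyz":[-0.8,0,0],"gripper":0},{"delta_rot":[0,0,0],"xyz":[0,0,0],"gripper":0}]'

```text
t: 50.92
tool_pos: [415.2, 267.8, 128.4]
orientation: [-0.002, 0.712, -0.004, 0.703]
contact_force: [0.8, 0.0, 0.4]
gripper_width: 0.3
```

```bash
python3 to.py 409 264 66 0.9 0; python3 -c "
from h import *
np.set_printoptions(precision=1,suppress=True)
p,d,c,T=snap('wrist'); cv2.imwrite('pics/w9.png',p)
Ti=np.linalg.inv(T); cp=Ti[:3,3]
g=cv2.cvtColor(p,cv2.COLOR_BGR2GRAY)
for r in robot.mark_of('start_top','wrist')[:2]: print(r,wray(c,T,*r['centre'],63))
v,u=np.mgrid[0:480,0:640]; dx,dy=u-c['cx'],v-c['cy']; rr=np.hypot(dx,dy); th=rr/c['fx']
k=np.stack([np.tan(th)*dx/rr*d,np.tan(th)*dy/rr*d,d,np.ones_like(d)],-1)
W=(k@Ti.T)[...,:3]
m=(d>0)&(abs(W[...,0]-409)<35)&(abs(W[...,1]-264)<35)&(W[...,2]>40)&(W[...,2]<72)
print(m.sum()); h=np.histogram(W[m][:,2],bins=np.arange(40,72,2)); print(h)
b=m&(W[...,2]>60); q=W[b]; print('>60',(q.max(0)+q.min(0))/2,np.ptp(q,0),cv2.minEnclosingCircle(q[:,:2].astype(np.float32)))
"
```

```text
t 50.9167 pos [415.25 267.84 128.36] w 0.34982501071575955 F [0.77 0.04 0.45] q [ 0.47 -0.13  2.08 -0.    1.2   0.47]
x-axis [-0.01 -0.01 -1.  ] z-axis [ 1.   -0.   -0.01] ; target x-axis [ 0.  0. -1.]
turn units [-0.18 -0.12  0.08] shift units now-axes [ 2.5  -0.13 -0.22] in target axes [ 2.49 -0.15 -0.25]
{'centre': [309.8, 262.2], 'score': 0.6} [410.  264.6  63. ]
9906
(array([  20,  134, 4286, 1058,   88,   53,   57,  121, 1633,  377,   50,
         65,  165, 1499,  300]), array([40, 42, 44, 46, 48, 50, 52, 54, 56, 58, 60, 62, 64, 66, 68, 70]))
>60 [409.9 266.4  64.9] [31.  31.4  9.8] ((409.97064208984375, 266.18536376953125), 15.94009780883789)
```

View pics/w9.png

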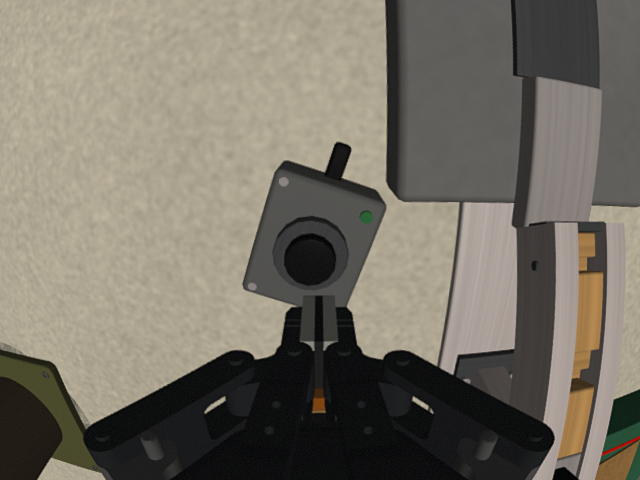

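The button top is centred at (410, 266), 32 mm across, and reads about 66 mm. The collar reads about 57 mm. The first press stalled hard at z 59.9 and was off-centre by 2 mm. That was most likely the end stop, but I'll press again, centred and measured, to be sure.

Request:
servo_tool --moves '[{"delta_rot":[0,-0.12,0.08],"xyz":[0.4,-0.08,-0.2],"gripper":0},{"delta_rot":[0,0,0],"xyz":[0.6,0,0],"gripper":0},{"delta_rot":[0,0,0],"xyz":[0.5,0,0],"gripper":0},{"delta_rot":[0,0,0],"xyz":[0.3,0,0],"gripper":0},{"delta_rot":[0,0,0],"xyz":[0,0,0],"gripper":0}]'

```text
t: 51.43
tool_pos: [403.7, 262.4, 70.4]
orientation: [-0.001, 0.712, -0.004, 0.702]
contact_force: [-0.1, 0.1, -0.4]
gripper_width: 0.1
```

```bash
python3 to.py 410 266 66 0.9 0
```

```text
t 51.4333 pos [403.65 262.37  70.4 ] w 0.06199279096591551 F [-0.12  0.07 -0.43] q [ 0.47 -0.08  2.15 -0.    1.09  0.47]
x-axis [-0.01 -0.01 -1.  ] z-axis [ 1.   -0.   -0.01] ; target x-axis [ 0.  0. -1.]
turn units [-0.18 -0.13  0.07] shift units now-axes [0.17 0.15 0.26] in target axes [0.18 0.14 0.26]
```

Request:
servo_tool --moves '[{"delta_rot":[0,-0.13,0.07],"xyz":[0,0.14,0.24],"gripper":0},{"delta_rot":[0,0,0],"xyz":[0,0,0],"gripper":0}]'

```text
t: 51.6
tool_pos: [408.7, 265.3, 67.9]
orientation: [0.001, 0.708, -0.002, 0.706]
contact_force: [-0.2, 0.0, -0.1]
gripper_width: -0.2
```

Request:
servo_tool --moves '[{"delta_rot":[0,0,0],"xyz":[0.12,0,0],"gripper":0},{"delta_rot":[0,0,0],"xyz":[0,0,0],"gripper":0}]'

```text
t: 51.77
tool_pos: [409.2, 265.6, 65.4]
orientation: [0.001, 0.708, -0.002, 0.706]
contact_force: [-1.5, -1.5, 1.6]
gripper_width: -0.2
```

Request:
servo_tool --moves '[{"delta_rot":[0,0,0],"xyz":[0.08,0,0],"gripper":0},{"delta_rot":[0,0,0],"xyz":[0,0,0],"gripper":0}]'

```text
t: 51.93
tool_pos: [409.8, 266.0, 64.6]
orientation: [0.001, 0.708, -0.001, 0.706]
contact_force: [-1.5, 0.2, 2.9]
gripper_width: 0.1
```

Request:
servo_tool --moves '[{"delta_rot":[0,0,0],"xyz":[0.08,0,0],"gripper":0},{"delta_rot":[0,0,0],"xyz":[0,0,0],"gripper":0}]'

```text
t: 52.1
tool_pos: [410.3, 266.2, 63.6]
orientation: [0.001, 0.707, -0.001, 0.707]
contact_force: [-2.1, -1.7, 2.8]
gripper_width: -0.2
```

Request:
servo_tool --moves '[{"delta_rot":[0,0,0],"xyz":[0.12,0,0],"gripper":0}]'

```text
t: 52.18
tool_pos: [410.7, 266.4, 61.4]
orientation: [0.001, 0.707, -0.001, 0.707]
contact_force: [-1.5, -1.3, 4.7]
gripper_width: 0.1
```

Request:
servo_tool --moves '[{"delta_rot":[0,0,0],"xyz":[0.2,0,0],"gripper":0}]'

```text
t: 52.27
tool_pos: [411.2, 266.6, 60.2]
orientation: [0.001, 0.708, -0.001, 0.707]
contact_force: [-22.0, -11.4, 52.3]
gripper_width: -0.2
```

The spring force rises from contact at about 66 mm and stalls hard at about 60 mm. That is exactly the 6 mm travel, so the button was fully down. I'll let it up, retreat and do the final check.

Request:
servo_tool --moves '[{"delta_rot":[0,0,0],"xyz":[-0.3,0,0],"gripper":0},{"delta_rot":[0,0,0],"xyz":[-0.7,0,0],"gripper":0},{"delta_rot":[0,0,0],"xyz":[-0.9,0,0],"gripper":0},{"delta_rot":[0,0,0],"xyz":[-0.9,0,0],"gripper":0},{"delta_rot":[0,0,0],"xyz":[-0.9,0,0],"gripper":0},{"delta_rot":[0,0,0],"xyz":[-0.9,0,0],"gripper":0},{"delta_rot":[0,0,0],"xyz":[-0.9,0,0],"gripper":0},{"delta_rot":[0,0,0],"xyz":[0,-0.8,-0.3],"gripper":0},{"delta_rot":[0,0,0],"xyz":[0,-0.8,-0.3],"gripper":0},{"delta_rot":[0,0,0],"xyz":[0,0,0],"gripper":0}]'

```text
t: 53.1
tool_pos: [398.2, 227.2, 203.2]
orientation: [0.001, 0.705, 0.0, 0.709]
contact_force: [0.0, 0.1, -0.1]
gripper_width: -0.1
```

```bash
python3 c2.py top8.png; python3 -c "
from h import *
np.set_printoptions(precision=1,suppress=True)
for n in('top','scene'):
    p,d,c,T=snap(n); W=cloud(c,T,d)
    for l in('start_top','follower_tab','stand1_c','tape_roll','wax_jar'):
        for r in robot.mark_of(l,n)[:3]:
            u,v=r['centre']; print(n,l,round(r['score'],2),W[int(v+.5),int(u+.5)])
print(robot.get_obs()['tool_pos'])"
```

```text
top start_top 0.54 [425.1 215.2 254.5]
top follower_tab 0.71 [407.1 265.3  69.9]
top follower_tab 0.7 [571.4 164.1 141.3]
top stand1_c 0.22 [570.3 164.3 205.3]
top tape_roll 0.69 [413.1  84.2  48.6]
top wax_jar 0.92 [ 688.2 -166.3   56.2]
scene start_top 0.48 [404.3 265.8  66.1]
scene follower_tab 0.79 [581.9 151.5 188.3]
scene follower_tab 0.67 [ 578.4 -132.1  230.1]
scene tape_roll 0.63 [563.6 117.8 180.3]
scene wax_jar 0.79 [ 713.8 -159.4   37.7]
[398.2 228.7 202.6]
```

```bash
python3 -c "
from h import *
print(robot.finish_job())"
```

```text
the job is handed in; nothing more can be done
None
```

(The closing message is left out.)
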